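# Demagnetise a batch of hex pillars in the tipping pot

## Robot

A 7-joint arm with a two-finger parallel gripper is mounted at the origin on the work surface. World frame = base frame: x ahead of the robot, y to its left, z up, the work surface at z = 0. Lengths are in m, angles in rad, forces in N, time in s.
With the tool pointing down it reaches from about 0.425 to 0.925 m from the base axis. Payload 6.8 kg.
Tool frame: the origin (TCP) lies on the front face of the gripper's body, between the roots of the fingers; the fingertips stand 73 mm ahead of it and the grasp point (between the pads) lies 54 mm ahead of it; z points along the fingers, y is the direction in which the jaws open and shut (so a half turn about z gives the same grasp; the last joint's range is limited). The gripper opens to 85 mm and grips with 20 to 120 N. Pads are 22 mm wide; open, the fingers measure 114 mm over their backs; the gripper's body (76 mm by 85 mm) begins 54 mm behind the grasp point. The pads swing forward as they close: fully open they stand 13 mm farther back than shut.
Start: joints at [-1.365, 0.477, 0.022, 1.555, -0.011, 1.109, -0.083], TCP at [0.208, 0.642, 0.304] pointing down, gripper open.
Joint ranges: [-2.96, 2.96], [-0.34, 2.1], [-1.41, 1.46], [0.24, 2.44], [-1.37, 4.51], [0.17, 1.92], [-2.96, 2.96]. Speed limits (rad/s): [2.39, 2.39, 3.14, 3.14, 3.14, 3.14, 3.14].

## Interface

Orientations are given as a unit quaternion [w, x, y, z].
In Python, from station import get_obs, read_camera, hand_in, spot_in, cut_out, spot_point gives the robot as it stands. The module is installed in compiled form; this text tells all that it offers.
- The arm moves only by the tool move_arm, never from a script. Its arguments are lists of equal length, an entry for each row: "gripper": the opening, from 0 (shut) to 1 (fully open); "xyz": the shift along the tool's x, y, z in cm, a list of three; "twist": the turn about the tool's z in rad. A call has 1 to 5 rows; each row is the pose to reach, as a shift and turn from the pose commanded when the call began, along the tool's axes at that moment; what a row does not reach only later rows make up. A row lasts 1/12 s, in which the tool goes at most 41.7 mm and 7.16 degrees, less where a joint would pass 70% of its speed; a pose out of reach is approached as far as the arm can. A call with a gripper value outside its range is refused whole. The fingers move at their own pace and stop on an object; "squeeze" is the grip in N (left out, the last holds). Time passes only in rows, so rows that repeat a pose let the fingers close. It gives the time, the measured TCP pose, the force and the opening at its end, in the units of the state.
- get_obs(): the state, without advancing time (a new reading comes with each control period).
- read_camera(name): name is "scene" or "top"; returns a dict with "pixels" (384x512x3 uint8, red, green, blue), "fx", "fy", "cx", "cy" (pixels), "R" (3x3) and "t" (3): a world point X has camera coordinates R X + t. Camera axes: x right, y down, z forward; pixel columns grow to the right and rows downward; lengths in m; the calibration is good to about 2 mm. A picture is of the moment at which its call begins. There is no depth.
- hand_in(): hands the job in, once; it reports no verdict.
Trained networks look in the newest picture that a camera, given by its name, has taken for a name from the list of things; names that differ only in an ending like _2 or _b are one class to them, and where a whole thing is asked for, a point or a joint stands for the part that bears it (a point fixed in the world has none). Each returns a list of dicts, best first, with "p" (0 to 1); they miss things now and then, are a little off and sometimes report something else, mostly with a low value. They report only what shows in the picture. A call takes as long as a camera call. They do not tell look-alikes from the thing itself.
- spot_in(query, camera): "centre" ([x, y, z] in m, in world coordinates, good to about 4 mm: the middle of the surface that is visible of it).
- cut_out(query, camera): "pixels" (384x512 bool, what is visible of it).
- spot_point(query, camera): "centre" ([x, y, z] in m, in world coordinates, good to about 4 mm: a listed point, or the origin of a listed thing).
The state is a dict: "t": time; "q": joint angles; "joint_vel": joint speeds; "joint_torque": joint torques, N m; "eef_pos": TCP position; "tool_rot": TCP orientation; "contact_force": force on the tool from outside, world axes, zero at the start; "torque": the same for the moment, N m; "gripper_width": opening from 0.0 (shut) to 1.0 (fully open).
Only numpy, scipy, OpenCV 4.12 (cv2) and the standard library are available. Lean on these libraries where they do the work, as an engineer would, in place of code of your own. Each camera call takes 0.05 s, during which the arm holds its last target.

## Task

Put every steel hex pillar on the table into the demagnetiser's pot, slide the tray along its rail until it clicks in under the pot, and swing the lever over to tip the pot and empty all the pillars into the tray. Then swing the pot fully back upright and slide the tray with its pillars on until it clicks in at the out station at the left end of the rail. Leave the other things on the bench where they are.

Things in the scene. Friction and masses are not known exactly. Their poses are not given: they have to be found in the camera images.
- station: demagnetiser's grey base plate, fixed to the table, 225 x 500 x 12 mm, turned up to 0.1 rad; origin on the table under the middle of the pot's axle; z up, +x away from the robot, +y (left) along the tray rail. Aluminium uprights at x 77 to 99, y +-74 mm, rise to 212 mm and carry arms at axle height forward to x -16, y +-68 to 80 mm
- axle (a point): middle of the pot's axle, 190 mm above the table; the axle runs along the station's y
- cradle (a joint): tip angle of the pot, rad: 0 = upright (stop), growing as its mouth swings over towards station -x (the robot's side), stop at 2.4 (mouth steeply down, all contents slide out). Its stiff axle (0.35 N m) stays where it is left; it starts at 0 to 0.25
- pot_mid (a point): middle of the hollow in the round steel pot (copper coil outside), 37 mm below the rim on the pot's axis; moves with the pot; its z axis points out of the mouth. Hollow 116 mm wide, 75 mm deep, wall 4 mm. Upright, the rim is 220 mm and the bottom 140 mm above the table; the axle passes 30 mm below the rim
- lever_grip (a point): point on the lever's black handle bar (16 mm thick, 66 mm long, parallel to the axle), 126 mm right (-y) of the pot's middle, 110 mm from the axle line. Pot upright: bar 103 mm above, 38 mm behind (+x) the axle; full tip: 97 mm in front, 51 mm below. Hold it from above across station x and follow the arc; it turns in the grip. Lever arm (12 mm thick) 38 mm left of the point
- tray (a joint): tray position on its rail, m, growing to the left (station +y): 0 = right stop; 0.16 = pour station, under the pot; 0.32 = out station near the left stop (0.326). Starts at 0 to 0.06. At 0.16 and 0.32 a spring plunger clicks in between two pins and pulls it true over the last 3 mm or so; about 5 N moves it in or out, 1 to 2 N elsewhere
- tray_floor (a point): centre of the inner floor of the open aluminium tray, 34 mm above the table; tray 148 mm (x) x 132 mm (y) outside, walls 4 mm thick and 51 mm high above the floor; axes as the station's
- tray_handle (a point): upright black post on the front (robot) side of the tray, 18 mm thick, its top 22 mm above this point, which is 78 mm above the table, 100 mm in front of the tray's middle and 26 mm in front of its wall. The bracket under it reaches up to 41 mm above the table
- pillar1: dark (blackened) steel hexagonal pillar, 24 mm across the flats (28 mm over corners), 46 mm long, about 120 g, a small grey thread hole in each end; origin at its centre, its x axis along its length. It starts lying on a flat on the table at one of six places, 90 to 95 mm apart, left of the machine. 3 to 5 are present, absent ones give None
- pillar2: another such pillar, the same as pillar1
- pillar3: another such pillar, the same as pillar1
- pillar4: another such pillar, the same as pillar1
- pillar5: another such pillar, the same as pillar1
- round_foot: bystander among the pillars: round steel foot standing upright, 32 mm diameter, 30 mm high, origin under its centre; not to be moved
- lens_mount: bystander: small lens on a post, 117 mm high on a 48 mm round foot, origin under the foot
- driver: bystander: screwdriver with a yellow handle lying on the table, 170 mm long, origin under its middle
- post_round: bystander: smooth round steel post, 13 mm thick, 90 mm long, lying at the left; origin under its middle
- screw_bin: bystander: open blue bin 90 x 120 x 40 mm at the right, origin under its centre
There are look-alikes about, which are no part of the job. Leave any green look-alike of the pillar1 alone.

How it is judged:
On the way, in this order (a step that is already met when the one before it is completed fails the run):
1. every pillar lies in the pot, the pot upright or nearly so (distance between each of pillar1, pillar2, pillar3, pillar4, pillar5 and pot_mid below 0.065 m and value of joint cradle below 0.4 rad), for 0.2 s.
2. the pot is tipped past level with the tray at the pour station (value of joint cradle above 1.6 rad and value of joint tray between 0.152 and 0.168 m), for 0.1 s.
3. every pillar is in the tray at the pour station and the pot is back upright (x of pillar1 in the frame of tray_floor between -0.07 and 0.07 m and y of pillar1 in the frame of tray_floor between -0.062 and 0.062 m and z of pillar1 in the frame of tray_floor between 0 and 0.05 m and x of pillar2 in the frame of tray_floor between -0.07 and 0.07 m and y of pillar2 in the frame of tray_floor between -0.062 and 0.062 m and z of pillar2 in the frame of tray_floor between 0 and 0.05 m and x of pillar3 in the frame of tray_floor between -0.07 and 0.07 m and y of pillar3 in the frame of tray_floor between -0.062 and 0.062 m and z of pillar3 in the frame of tray_floor between 0 and 0.05 m and x of pillar4 in the frame of tray_floor between -0.07 and 0.07 m and y of pillar4 in the frame of tray_floor between -0.062 and 0.062 m and z of pillar4 in the frame of tray_floor between 0 and 0.05 m and x of pillar5 in the frame of tray_floor between -0.07 and 0.07 m and y of pillar5 in the frame of tray_floor between -0.062 and 0.062 m and z of pillar5 in the frame of tray_floor between 0 and 0.05 m and value of joint cradle below 0.12 rad and value of joint tray between 0.152 and 0.168 m), for 0.2 s.
At the end, for the whole second after the job is handed in: every pillar rests in the tray, the tray is clicked in at the out station (within 6 mm), and the pot is back upright (within 0.12 rad) (x of pillar1 in the frame of tray_floor between -0.07 and 0.07 m and y of pillar1 in the frame of tray_floor between -0.062 and 0.062 m and z of pillar1 in the frame of tray_floor between 0 and 0.05 m and x of pillar2 in the frame of tray_floor between -0.07 and 0.07 m and y of pillar2 in the frame of tray_floor between -0.062 and 0.062 m and z of pillar2 in the frame of tray_floor between 0 and 0.05 m and x of pillar3 in the frame of tray_floor between -0.07 and 0.07 m and y of pillar3 in the frame of tray_floor between -0.062 and 0.062 m and z of pillar3 in the frame of tray_floor between 0 and 0.05 m and x of pillar4 in the frame of tray_floor between -0.07 and 0.07 m and y of pillar4 in the frame of tray_floor between -0.062 and 0.062 m and z of pillar4 in the frame of tray_floor between 0 and 0.05 m and x of pillar5 in the frame of tray_floor between -0.07 and 0.07 m and y of pillar5 in the frame of tray_floor between -0.062 and 0.062 m and z of pillar5 in the frame of tray_floor between 0 and 0.05 m and value of joint cradle below 0.12 rad and value of joint tray between 0.314 and 0.326 m and linear speed of each of pillar1, pillar2, pillar3, pillar4, pillar5 below 0.03 m/s); the robot touches nothing.
It fails at once if a bystander is pushed more than 40 mm from its place (distance of any of round_foot, lens_mount, driver, post_round, screw_bin from where it was at the start of the episode above 0.04 m).
Of pillar1, pillar2, pillar3, pillar4, pillar5 only 3 to 5 are there at a start; the rules pass over those that are not, and their reading is None.
At some moment in a run one of pillar1, pillar2, pillar3, pillar4, pillar5 may be knocked a few centimetres aside while the robot is not near it.
Once in a run the grip may slacken for a moment while it holds something.
It also fails if it takes over 210 s, if anything falls off the work surface, if the arm or the gripper's body presses on something with over 40 N, if the wrist force passes 120 N, or if a joint passes its speed limit or range.

## Working session

There is one attempt and no reset: what is moved stays moved. The work goes in short steps, Python scripts to look and compute and a tool call to move; the robot and the scene stay as the last step left them, time stands still between calls to the robot, and variables do not carry over. Pictures are saved under pics/ and viewed, and the job is handed in when it is done.

Besides the shell and the picture viewer there is one more tool, called after ">>>" by a JSON object that holds its "op" and its "data", one argument or row to a line. move_arm: Moves the arm, as the interface text tells. Its arguments: {"type":"object","properties":{"gripper":{"type":"array","items":{"type":"number"}},"xyz":{"type":"array","items":{"type":"array","items":{"type":"number"}}},"twist":{"type":"array","items":{"type":"number"}},"squeeze":{"type":"number"}},"required":["gripper","xyz","twist"]}

```bash
mkdir -p pics; cat > h.py <<'E'
import numpy as np, cv2
from station import *
def snap(cam,name):
    d=read_camera(cam); cv2.imwrite('pics/'+name,cv2.cvtColor(d['pixels'],cv2.COLOR_RGB2BGR)); return d
def proj(d,X):
    c=np.array(d['R'])@np.array(X)+np.array(d['t']); return np.array([d['fx']*c[0]/c[2]+d['cx'],d['fy']*c[1]/c[2]+d['cy']])
def unproj(d,u,v,z):
    R=np.array(d['R']);t=np.array(d['t']); o=-R.T@t; r=R.T@np.array([(u-d['cx'])/d['fx'],(v-d['cy'])/d['fy'],1]); return o+r*(z-o[2])/r[2]
E
python3 - <<'E'
from h import *
o=get_obs(); print(o)
for c in ['scene','top']:
    d=snap(c,c+'0.png'); print(c,d['fx'],d['cx'],np.round(-np.array(d['R']).T@d['t'],3))
    for q in ['pillar1','round_foot']:
        print(c,q,[(np.round(s['centre'],3).tolist(),round(s['p'],2)) for s in spot_point(q,c)])
    for q in ['station','axle','pot_mid','lever_grip','tray_floor','tray_handle','lens_mount','driver','post_round','screw_bin']:
        print(c,q,[(np.round(s['centre'],3).tolist(),round(s['p'],2)) for s in spot_point(q,c)][:2])
E
```

```text
{'t': 0.0, 'q': array([-1.36508558,  0.47780538,  0.02233584,  1.55645571, -0.01151172,
        1.10931622, -0.08311436]), 'joint_vel': array([-0.0002821 ,  0.00039733, -0.00029812, -0.00034987, -0.00183844,
        0.00268455,  0.0008982 ]), 'joint_torque': array([ 8.28466054e-04, -5.96461451e+01,  1.60798654e+00, -2.81193852e+01,
        1.24190294e-02,  9.49870358e-03, -1.56503990e-05]), 'eef_pos': array([0.20821931, 0.64159165, 0.30292018]), 'tool_rot': array([-8.23421843e-05,  1.56259601e-01,  9.87715584e-01, -9.24674594e-04]), 'contact_force': array([-1.03951183,  0.07153788,  0.08334485]), 'torque': array([ 0.02082202, -0.0467069 ,  0.05506138]), 'gripper_width': 1.000279496280107}
scene 487.91819151383754 259.35974524734974 [0.986 0.648 1.53 ]
scene pillar1 [([0.673, 0.246, 0.011], 0.7), ([0.398, 0.246, 0.012], 0.68), ([0.293, 0.326, 0.016], 0.66), ([0.331, 0.403, 0.012], 0.63), ([0.592, 0.247, 0.01], 0.54), ([0.579, 0.328, 0.01], 0.43), ([0.401, 0.33, 0.01], 0.41)]
scene round_foot [([0.403, 0.328, 0.011], 0.73), ([0.484, 0.242, -0.003], 0.52)]
scene station [([0.584, -0.09,
[... 907 characters left out ...]
([0.48, 0.244, -0.0], 0.54), ([0.639, -0.45, 0.001], 0.17)]
top station [([0.586, -0.09, -0.0], 0.57)]
top axle [([0.584, -0.09, 0.191], 0.68)]
top pot_mid [([0.584, -0.09, 0.185], 0.88), ([0.476, 0.244, 0.0], 0.42)]
top lever_grip [([0.594, -0.214, 0.296], 0.62), ([0.436, -0.221, 0.081], 0.37)]
top tray_floor [([0.458, 0.451, 0.001], 0.6), ([0.539, -0.222, 0.034], 0.57)]
top tray_handle [([0.441, -0.224, 0.079], 0.67)]
top lens_mount [([0.638, -0.449, 0.002], 0.48), ([0.588, 0.247, 0.013], 0.47)]
top driver [([0.597, -0.216, 0.292], 0.74), ([0.6, 0.467, 0.004], 0.73)]
top post_round [([0.456, 0.45, -0.001], 0.39)]
top screw_bin [([0.45, -0.485, 0.002], 0.93), ([0.586, -0.088, 0.183], 0.45)]
```

View pics/scene0.png

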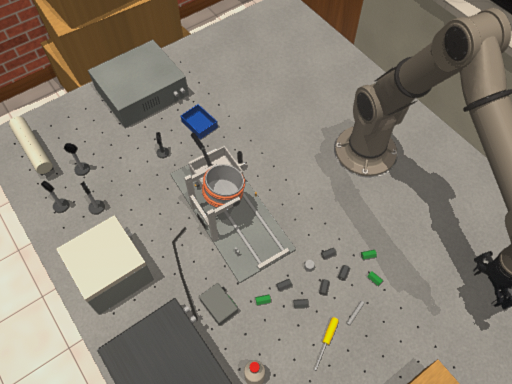

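View pics/top0.png

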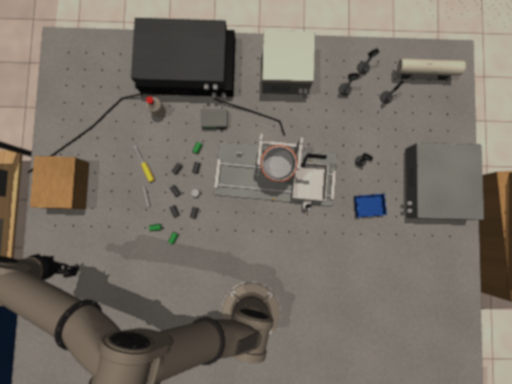

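```bash
python3 - <<'E'
import cv2
a=cv2.imread('pics/scene0.png')
c=a[10:260,130:400]; 
from h import *
d=read_camera('scene')
for X in [[.673,.246,.012],[.591,.246,.012],[.398,.247,.012],[.58,.328,.012],[.488,.33,.012],[.401,.331,.012],[.293,.328,.012],[.332,.404,.012],[.483,.243,.0]]: print(X,proj(d,X).round())
E
```

```text
[0.673, 0.246, 0.012] [262. 299.]
[0.591, 0.246, 0.012] [282. 284.]
[0.398, 0.247, 0.012] [328. 252.]
[0.58, 0.328, 0.012] [301. 302.]
[0.488, 0.33, 0.012] [323. 286.]
[0.401, 0.331, 0.012] [344. 272.]
[0.293, 0.328, 0.012] [367. 253.]
[0.332, 0.404, 0.012] [374. 277.]
[0.483, 0.243, 0.0] [307. 267.]
```

```bash
cat >> h.py <<'E'
def pose_masks(c,q='pillar1',z=0.014):
    d=read_camera(c); out=[]
    for s in cut_out(q,c):
        v,u=np.nonzero(s['pixels'])
        if len(u)<15: continue
        P=np.array([unproj(d,a,b,z)[:2] for a,b in zip(u,v)])
        col=d['pixels'][v,u].mean(0)
        m=P.mean(0); w,V=np.linalg.eigh(np.cov((P-m).T)); ax=V[:,1]
        out.append((m.round(4).tolist(),round(float(np.degrees(np.arctan2(ax[1],ax[0]))%180),0),(np.sqrt(w*12)*1000).round(0).tolist(),len(u),col.round().tolist(),round(s['p'],2)))
    return d,out
E
python3 - <<'E'
from h import *
for c in ['scene','top']:
    d,o=pose_masks(c)
    for k in o: print(c,k)
    if c=='scene': x0,y0,x1,y1=225,225,395,320
    else: x0,y0,x1,y1=125,130,225,255
    im=cv2.cvtColor(d['pixels'],cv2.COLOR_RGB2BGR)[y0:y1,x0:x1]
    cv2.imwrite(f'pics/crop_{c}.png',cv2.resize(im,None,fx=4.5,fy=4.5,interpolation=cv2.INTER_CUBIC))
E
```

```text
scene ([0.5836, 0.3307], 145.0, [26.0, 46.0], 118, [83.0, 82.0, 78.0], 0.58)
scene ([0.5879, 0.2509], 171.0, [21.0, 44.0], 83, [82.0, 81.0, 78.0], 0.58)
scene ([0.294, 0.3323], 159.0, [31.0, 56.0], 146, [67.0, 126.0, 71.0], 0.5)
scene ([0.3337, 0.4069], 99.0, [25.0, 44.0], 98, [50.0, 136.0, 61.0], 0.46)
scene ([0.6746, 0.2491], 152.0, [28.0, 46.0], 122, [57.0, 133.0, 65.0], 0.4)
top ([0.3979, 0.3314], 28.0, [22.0, 42.0], 56, [65.0, 63.0, 61.0], 0.62)
top ([0.4866, 0.333], 39.0, [26.0, 48.0], 71, [68.0, 66.0, 62.0], 0.55)
top ([0.3937, 0.2512], 170.0, [17.0, 33.0], 35, [66.0, 63.0, 61.0], 0.51)
top ([0.6705, 0.2472], 162.0, [30.0, 47.0], 82, [61.0, 104.0, 62.0], 0.49)
top ([0.5775, 0.3293], 151.0, [24.0, 39.0], 54, [62.0, 59.0, 57.0], 0.45)
```

View pics/crop_scene.png

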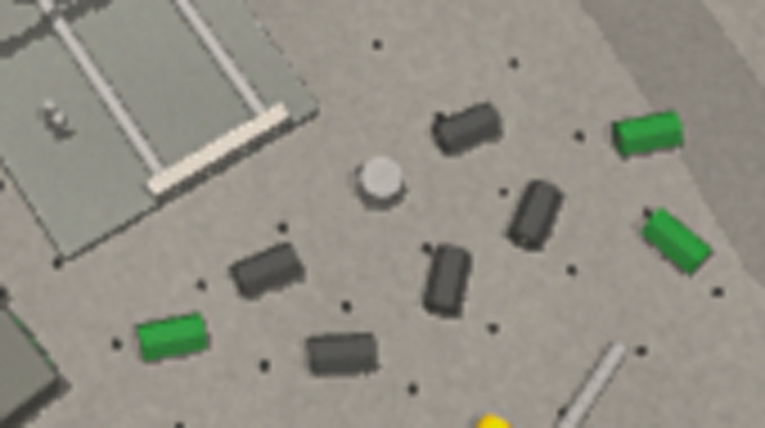

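View pics/crop_top.png

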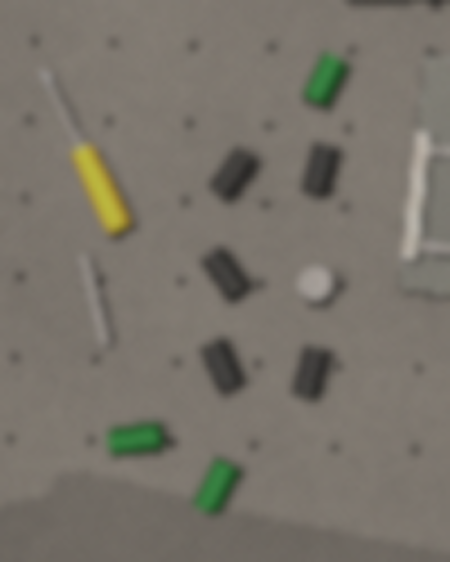

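```bash
cat >> h.py <<'E'
from scipy.optimize import minimize
def prism(x,y,th):
    e=np.array([np.cos(th),np.sin(th),0]);n=np.array([-np.sin(th),np.cos(th),0]);k=np.array([0,0,1.]);c=np.array([x,y,.012])
    r=.012/np.cos(np.pi/6)
    return np.array([c+s*.023*e+r*(np.cos(a)*n+np.sin(a)*k) for s in(-1,1) for a in np.arange(6)*np.pi/3])
S=6
def darkmask(d,x,y,half=16):
    p=proj(d,[x,y,.012]); u0,v0=(p-half).astype(int)
    im=d['pixels'][v0:v0+2*half,u0:u0+2*half].astype(np.float32)
    g=im.mean(2); bg=np.median(np.concatenate([g[0],g[-1],g[:,0],g[:,-1]]))
    g=cv2.resize(g,None,fx=S,fy=S,interpolation=cv2.INTER_CUBIC)
    lo=np.percentile(cv2.resize(im.mean(2),None,fx=S,fy=S)[half*S-20:half*S+20,half*S-20:half*S+20],40)
    m=(g<(bg+lo)/2).astype(np.uint8)
    m=cv2.morphologyEx(m,cv2.MORPH_OPEN,cv2.getStructuringElement(cv2.MORPH_ELLIPSE,(25,25)) if d['fx']>400 else cv2.getStructuringElement(cv2.MORPH_ELLIPSE,(19,19)))
    n,l,st,ce=cv2.connectedComponentsWithStats(m)
    if n>1:
        j=1+np.argmin(np.linalg.norm(ce[1:]-half*S,axis=1)); m=(l==j).astype(np.uint8)
    return m,(u0,v0)
def fit(ds,x,y):
    ms=[(d,)+darkmask(d,x,y) for d in ds]
    def cost(p):
        c=0
        for d,m,o in ms:
            P=np.array([(proj(d,X)-o+.5)*S-.5 for X in prism(p[0],p[1],p[2])])
            h=cv2.convexHull((P*16).astype(np.int32).reshape(-1,1,2)); q=np.zeros_like(m); cv2.fillConvexPoly(q,h,1,shift=4)
            c+=1-(q&m).sum()/max(1,(q|m).sum())
        return c/len(ms)
    best=None
    for th in np.arange(6)*np.pi/6:
        r=minimize(cost,[x,y,th],method='Nelder-Mead',options=dict(initial_simplex=np.array([[x,y,th],[x+.008,y,th],[x,y+.008,th],[x,y,th+.3]]),xatol=1e-4,fatol=1e-4))
        if best is None or r.fun<best.fun: best=r
    return best.x[:2].round(4).tolist(),round(float(np.degrees(best.x[2])%180),1),round(1-best.fun,2)
E
python3 - <<'E'
from h import *
ds=read_camera('scene'),read_camera('top')
for p in [(.398,.247),(.401,.331),(.487,.331),(.59,.247),(.58,.329)]:
    print(p,'both',fit(ds,*p),'scene',fit(ds[:1],*p),'top',fit(ds[1:],*p))
# station yaw
import itertools
for c in ['scene','top']:
  print([ (q,[(np.round(s['centre'],4).tolist(),round(s['p'],2)) for s in spot_point(q,c)][:1]) for q in ['lever_grip','tray_floor','tray_handle','axle']])
E
```

```text
(0.398, 0.247) both ([0.3977, 0.2482], 165.2, np.float64(0.83)) scene ([0.3997, 0.2503], 166.9, np.float64(0.89)) top ([0.3956, 0.2471], 164.9, np.float64(0.89))
(0.401, 0.331) both ([0.4009, 0.3301], 26.9, np.float64(0.87)) scene ([0.4037, 0.3318], 27.1, np.float64(0.95)) top ([0.3995, 0.3287], 26.9, np.float64(0.91))
(0.487, 0.331) both ([0.4865, 0.3307], 38.4, np.float64(0.88)) scene ([0.488, 0.3326], 39.0, np.float64(0.95)) top ([0.4848, 0.3293], 39.2, np.float64(0.94))
(0.59, 0.247) both ([0.5865, 0.2484], 167.0, np.float64(0.82)) scene ([0.5889, 0.2497], 167.2, np.float64(0.9)) top ([0.5844, 0.2462], 169.6, np.float64(0.91))
(0.58, 0.329) both ([0.5825, 0.3289], 147.7, np.float64(0.81)) scene ([0.5837, 0.3295], 148.1, np.float64(0.91)) top ([0.5779, 0.3267], 145.4, np.float64(0.84))
[('lever_grip', [([0.595, -0.2144, 0.299], 0.77)]), ('tray_floor', [([0.539, -0.2226, 0.0339], 0.61)]), ('tray_handle', [([0.4369, -0.2206, 0.0777], 0.91)]), ('axle', [([0.5843, -0.0879, 0.1916], 0.8)])]
[('lever_grip', [([0.5965, -0.2163, 0.2926], 0.57)]), ('tray_floor', [([0.539, -0.2232, 0.0311], 0.86)]), ('tray_handle', [([0.4387, -0.2206, 0.0778], 0.95)]), ('axle', [([0.5838, -0.089, 0.1931], 0.94)])]
```

```bash
cat >> h.py <<'E'
import json
from scipy.spatial.transform import Rotation as Rn
def plan(wps,off=None,maxmm=40,maxa=.12):
    """wps: list of (x,y,zgrasp,jawdeg or None,grip). prints calls of rows. grasp point = TCP-54mm"""
    o=get_obs(); q=o['tool_rot']; R=Rn.from_quat([q[1],q[2],q[3],q[0]]).as_matrix()
    p=np.array(o['eef_pos']); ya=np.arctan2(R[1,1],R[0,1])
    if off is not None: p=p-np.array(off)
    cur=(p.copy(),0.0); rows=[]
    for x,y,z,j,g in wps:
        T=np.array([x,y,z+.054])
        if j is None: tw=cur[1]
        else:
            dth=(np.radians(j)-ya+np.pi/2)%np.pi-np.pi/2
            az=np.arctan2(y,x); tot=(ya+dth-az+np.pi/2+.15)%np.pi-np.pi/2-.15
            dth=tot+az-ya; dth=(dth+np.pi)%(2*np.pi)-np.pi
            tw=-dth
        n=max(1,int(np.ceil(max(np.linalg.norm(T-cur[0])*1000/maxmm,abs(tw-cur[1])/maxa))))
        for i in range(1,n+1): rows.append((cur[0]+(T-cur[0])*i/n,cur[1]+(tw-cur[1])*i/n,g))
        cur=(T,tw)
    print('start',p.round(4),'jaw',round(np.degrees(ya),1),'q7',round(o['q'][6],2),'q1',round(o['q'][0],2),'rows',len(rows))
    b0,t0=p,0.0
    for k in range(0,len(rows),5):
        Rk=R@Rn.from_euler('z',t0).as_matrix(); ch=rows[k:k+5]
        print(json.dumps(dict(gripper=[r[2] for r in ch],xyz=[((Rk.T@(r[0]-b0))*100).round(2).tolist() for r in ch],twist=[round(r[1]-t0,3) for r in ch])))
        b0,t0=ch[-1][0],ch[-1][1]
E
python3 - <<'E'
from h import *
plan([(.398,.248,.14,166,.75),(.398,.248,.06,166,.75)])
E
```

```text
start [0.2083 0.642  0.3039] jaw 72.0 q7 -0.08 q1 -1.37 rows 16
{"gripper": [0.75, 0.75, 0.75, 0.75, 0.75], "xyz": [[-2.32, -2.43, 0.85], [-4.65, -4.87, 1.69], [-6.97, -7.3, 2.54], [-9.29, -9.73, 3.38], [-11.62, -12.16, 4.23]], "twist": [0.115, 0.231, 0.346, 0.462, 0.577]}
{"gripper": [0.75, 0.75, 0.75, 0.75, 0.75], "xyz": [[-3.27, -0.77, 0.85], [-6.55, -1.54, 1.69], [-9.82, -2.31, 2.54], [-13.1, -3.08, 3.38], [-16.37, -3.85, 4.23]], "twist": [0.115, 0.231, 0.346, 0.462, 0.577]}
{"gripper": [0.75, 0.75, 0.75, 0.75, 0.75], "xyz": [[-3.16, 1.14, 0.85], [-6.33, 2.28, 1.69], [-9.49, 3.43, 2.54], [-9.49, 3.43, 5.2], [-9.49, 3.43, 7.87]], "twist": [0.115, 0.231, 0.346, 0.346, 0.346]}
{"gripper": [0.75], "xyz": [[0.0, 0.0, 2.67]], "twist": [0.0]}
```

Things that could be taken for a pillar, by scene pixel:
- Dark: (282,284), (301,303), (324,287), (344,272), (328,253).
- Green look-alikes: (262,299), (369,254), (374,278).
- Round foot: (309,265).

The close crop confirms five dark hex pillars, and those are the ones I will move. The nearest, (328,253), goes first.

>>> {"op": "move_arm", "data": {
  "gripper": [0.75, 0.75, 0.75, 0.75, 0.75],
  "xyz": [
    [-2.3, -2.4, 0.8],
    [-4.6, -4.9, 1.7],
    [-7.0, -7.3, 2.5],
    [-9.3, -9.7, 3.4],
    [-11.6, -12.2, 4.2]
  ],
  "twist": [0.115, 0.23, 0.345, 0.46, 0.577],
  "squeeze": 70
}}

```text
t: 2.47
eef_pos: [0.2816, 0.4888, 0.2616]
tool_rot: [-0.0, 0.433, 0.901, 0.0]
contact_force: [1.0, -0.2, -0.4]
gripper_width: 0.751
```

>>> {"op": "move_arm", "data": {
  "gripper": [0.75, 0.75, 0.75, 0.75, 0.75],
  "xyz": [
    [-3.3, -0.8, 0.8],
    [-6.5, -1.5, 1.7],
    [-9.8, -2.3, 2.5],
    [-13.1, -3.1, 3.4],
    [-16.4, -3.9, 4.2]
  ],
  "twist": [0.115, 0.23, 0.345, 0.46, 0.577]
}}

```text
t: 2.88
eef_pos: [0.3543, 0.3367, 0.2198]
tool_rot: [-0.0, 0.672, 0.741, 0.0]
contact_force: [1.4, -0.1, 0.4]
gripper_width: 0.752
```

>>> {"op": "move_arm", "data": {
  "gripper": [0.75, 0.75, 0.75, 0.75, 0.75],
  "xyz": [
    [-3.2, 1.1, 0.8],
    [-6.3, 2.3, 1.7],
    [-9.5, 3.4, 2.5],
    [-9.5, 3.4, 5.2],
    [-9.5, 3.4, 7.9]
  ],
  "twist": [0.115, 0.23, 0.346, 0.346, 0.346]
}}

```text
t: 3.3
eef_pos: [0.3993, 0.2458, 0.1413]
tool_rot: [0.0, 0.789, 0.614, 0.002]
contact_force: [0.4, 1.8, -0.8]
gripper_width: 0.75
```

```bash
python3 - <<'E'
from h import *
ds=snap('scene','s1.png'),snap('top','t1.png')
cv2.imwrite('pics/s1c.png',cv2.resize(cv2.imread('pics/s1.png')[200:320,240:410],None,fx=4,fy=4))
plan([(.398,.248,.024,166,.75)])
plan([(.398,.248,.024,None,.75)])
E
```

```text
start [0.3959 0.2457 0.1384] jaw -14.0 q7 -0.67 q1 -1.0 rows 2
{"gripper": [0.75, 0.75], "xyz": [[0.15, 0.08, 3.02], [0.3, 0.17, 6.04]], "twist": [0.0, 0.001]}
start [0.3959 0.2457 0.1384] jaw -14.0 q7 -0.67 q1 -1.0 rows 2
{"gripper": [0.75, 0.75], "xyz": [[0.15, 0.08, 3.02], [0.3, 0.17, 6.04]], "twist": [0.0, 0.0]}
```

View pics/s1c.png

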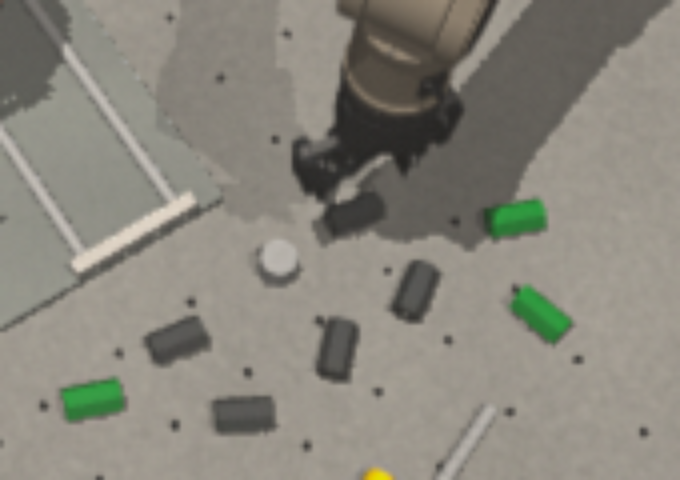

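Fingers stand over the pillar at crop (352,215), aligned with its length. I descend and close.

>>> {"op": "move_arm", "data": {
  "gripper": [0.75, 0.75, 0.75, 0.1, 0.1],
  "xyz": [
    [0.2, 0.1, 3.0],
    [0.3, 0.2, 6.1],
    [0.3, 0.2, 6.1],
    [0.3, 0.2, 6.1],
    [0.3, 0.2, 6.1]
  ],
  "twist": [0, 0, 0, 0, 0],
  "squeeze": 70
}}

```text
t: 3.82
eef_pos: [0.4005, 0.2501, 0.0817]
tool_rot: [-0.0, 0.788, 0.616, 0.0]
contact_force: [0.7, 0.1, -2.4]
gripper_width: 0.521
```

>>> {"op": "move_arm", "data": {
  "gripper": [0.1, 0.1, 0.1, 0.1, 0.1],
  "xyz": [
    [0, 0, 0],
    [0, 0, 0],
    [0, 0, 0],
    [0, 0, -1],
    [0, 0, -4]
  ],
  "twist": [0, 0, 0, 0, 0]
}}

```text
t: 4.23
eef_pos: [0.3985, 0.2486, 0.1189]
tool_rot: [0.0, 0.788, 0.616, -0.003]
contact_force: [0.7, 0.7, -0.7]
gripper_width: 0.517
```

```bash
python3 - <<'E'
from h import *
print(get_obs()['gripper_width'])
plan([(.40,.24,.16,None,.1),(.575,-.065,.285,90,.1),(.575,-.07,.20,90,.1)])
E
```

```text
0.5172144775522675
start [0.3985 0.2486 0.1189] jaw -13.9 q7 -0.64 q1 -0.98 rows 18
{"gripper": [0.1, 0.1, 0.1, 0.1, 0.1], "xyz": [[-0.28, 0.11, -3.17], [-0.56, 0.22, -6.34], [-0.84, 0.32, -9.51], [-2.96, 2.35, -10.55], [-5.08, 4.37, -11.59]], "twist": [0.0, 0.0, 0.0, 0.111, 0.221]}
{"gripper": [0.1, 0.1, 0.1, 0.1, 0.1], "xyz": [[-1.63, 2.44, -1.04], [-3.25, 4.88, -2.08], [-4.88, 7.32, -3.12], [-6.5, 9.76, -4.15], [-8.13, 12.2, -5.19]], "twist": [0.111, 0.221, 0.332, 0.443, 0.553]}
{"gripper": [0.1, 0.1, 0.1, 0.1, 0.1], "xyz": [[-0.1, 2.93, -1.04], [-0.2, 5.86, -2.08], [-0.3, 8.79, -3.12], [-0.4, 11.72, -4.15], [-0.5, 14.65, -5.19]], "twist": [0.111, 0.221, 0.332, 0.443, 0.553]}
{"gripper": [0.1, 0.1, 0.1], "xyz": [[0.01, 0.16, 2.83], [0.02, 0.31, 5.67], [0.03, 0.47, 8.5]], "twist": [0.0, 0.0, 0.0]}
```

Opening 0.517 (44 mm) means it is gripped on its ends. I carry it without twisting.

```bash
python3 - <<'E'
from h import *
plan([(.44,.17,.27,None,.1),(.575,-.065,.285,None,.1),(.575,-.075,.205,None,.1)])
E
```

```text
start [0.3985 0.2486 0.1189] jaw -13.9 q7 -0.64 q1 -0.98 rows 16
{"gripper": [0.1, 0.1, 0.1, 0.1, 0.1], "xyz": [[-1.12, 0.98, -3.42], [-2.24, 1.95, -6.83], [-3.36, 2.93, -10.25], [-4.48, 3.9, -13.67], [-5.6, 4.88, -17.08]], "twist": [0.0, 0.0, 0.0, 0.0, 0.0]}
{"gripper": [0.1, 0.1, 0.1, 0.1, 0.1], "xyz": [[-1.12, 0.98, -3.42], [-3.92, 3.65, -3.63], [-6.71, 6.33, -3.84], [-9.51, 9.01, -4.05], [-12.3, 11.69, -4.26]], "twist": [0.0, 0.0, 0.0, 0.0, 0.0]}
{"gripper": [0.1, 0.1, 0.1, 0.1, 0.1], "xyz": [[-2.8, 2.68, -0.21], [-5.59, 5.36, -0.42], [-8.39, 8.03, -0.63], [-8.7, 8.12, 2.04], [-9.01, 8.21, 4.71]], "twist": [0.0, 0.0, 0.0, 0.0, 0.0]}
{"gripper": [0.1], "xyz": [[-0.31, 0.09, 2.67]], "twist": [0.0]}
```

>>> {"op": "move_arm", "data": {
  "gripper": [0.1, 0.1, 0.1, 0.1, 0.1],
  "xyz": [
    [-1.1, 1.0, -3.4],
    [-2.2, 2.0, -6.8],
    [-3.4, 2.9, -10.2],
    [-4.5, 3.9, -13.7],
    [-5.6, 4.9, -17.1]
  ],
  "twist": [0, 0, 0, 0, 0]
}}

```text
t: 4.65
eef_pos: [0.4339, 0.182, 0.2935]
tool_rot: [-0.0, 0.788, 0.616, 0.0]
contact_force: [0.9, 1.1, -1.3]
gripper_width: 0.519
```

>>> {"op": "move_arm", "data": {
  "gripper": [0.1, 0.1, 0.1, 0.1, 0.1],
  "xyz": [
    [-1.1, 1.0, -3.4],
    [-3.9, 3.6, -3.6],
    [-6.7, 6.3, -3.8],
    [-9.5, 9.0, -4.0],
    [-12.3, 11.7, -4.3]
  ],
  "twist": [0, 0, 0, 0, 0]
}}

```text
t: 5.07
eef_pos: [0.518, 0.0341, 0.3352]
tool_rot: [-0.0, 0.787, 0.616, 0.001]
contact_force: [0.8, 1.0, -0.8]
gripper_width: 0.516
```

>>> {"op": "move_arm", "data": {
  "gripper": [0.1, 0.1, 0.1, 0.1, 0.1],
  "xyz": [
    [-2.8, 2.7, -0.2],
    [-5.6, 5.4, -0.4],
    [-8.4, 8.0, -0.6],
    [-8.4, 8.0, -0.6],
    [-8.4, 8.0, -0.6]
  ],
  "twist": [0, 0, 0, 0, 0]
}}

```text
t: 5.48
eef_pos: [0.5753, -0.068, 0.3407]
tool_rot: [0.001, 0.789, 0.614, -0.0]
contact_force: [-0.1, 0.9, -1.3]
gripper_width: 0.515
```

```bash
python3 - <<'E'
from h import *
d=snap('scene','s2.png')
cv2.imwrite('pics/s2c.png',cv2.resize(cv2.imread('pics/s2.png')[110:310,160:400],None,fx=3,fy=3))
plan([(.575,-.075,.205,None,.1)])
ds=d,read_camera('top')
for p in [(.401,.331),(.487,.331),(.59,.247),(.58,.329)]: print(fit(ds,*p))
E
```

```text
start [ 0.575  -0.0657  0.3403] jaw -14.1 q7 -0.01 q1 -0.53 rows 3
{"gripper": [0.1, 0.1, 0.1], "xyz": [[-0.3, 0.08, 2.71], [-0.6, 0.16, 5.42], [-0.9, 0.23, 8.13]], "twist": [0.0, 0.0, 0.0]}
([0.4008, 0.3302], 28.4, np.float64(0.87))
([0.4858, 0.3301], 38.6, np.float64(0.88))
([0.5861, 0.2481], 168.7, np.float64(0.82))
([0.5818, 0.3286], 148.8, np.float64(0.81))
```

View pics/s2c.png

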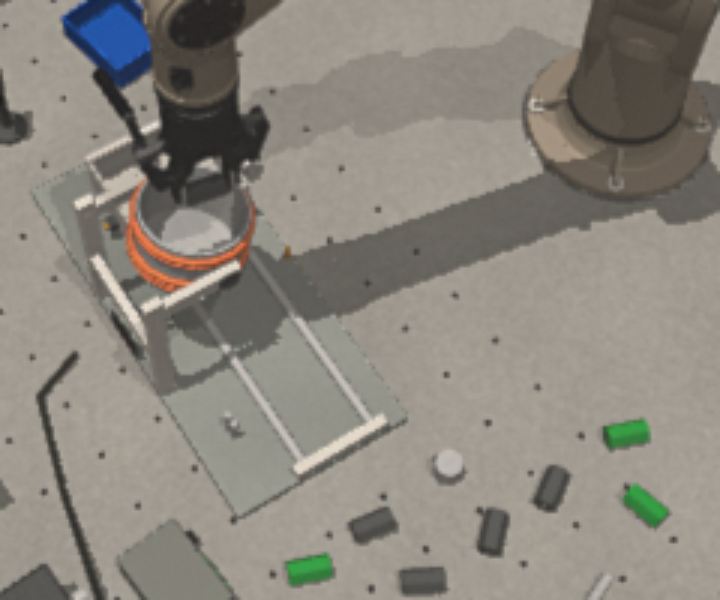

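The pillar hangs over the pot at crop (200,190), and the other four are where they were. I lower and release it.

>>> {"op": "move_arm", "data": {
  "gripper": [0.1, 0.1, 0.1, 0.1, 0.7],
  "xyz": [
    [-0.3, 0.1, 2.7],
    [-0.6, 0.2, 5.4],
    [-0.9, 0.2, 9.0],
    [-0.9, 0.2, 9.0],
    [-0.9, 0.2, 9.0]
  ],
  "twist": [0, 0, 0, 0, 0]
}}

```text
t: 6.0
eef_pos: [0.5754, -0.0729, 0.2496]
tool_rot: [0.0, 0.787, 0.617, -0.0]
contact_force: [9.6, -4.4, -4.2]
gripper_width: 0.645
```

>>> {"op": "move_arm", "data": {
  "gripper": [0.7, 0.7, 0.7, 0.7, 0.7],
  "xyz": [
    [0, 0, 0],
    [0, 0, 0],
    [0, 0, -3],
    [0, 0, -6],
    [0, 0, -9]
  ],
  "twist": [0, 0, 0, 0, 0]
}}

```text
t: 6.42
eef_pos: [0.5748, -0.0733, 0.3426]
tool_rot: [-0.0, 0.787, 0.616, 0.0]
contact_force: [-0.5, 0.3, -1.1]
gripper_width: 0.697
```

```bash
python3 - <<'E'
from h import *
plan([(.44,.2,.2,None,.7),(.401,.330,.09,28,.75),(.401,.330,.024,None,.75)])
E
```

```text
start [ 0.5748 -0.0733  0.3426] jaw -13.9 q7 0.01 q1 -0.52 rows 17
{"gripper": [0.7, 0.7, 0.7, 0.7, 0.7], "xyz": [[2.91, -2.45, 1.11], [5.82, -4.91, 2.22], [8.74, -7.36, 3.33], [11.65, -9.82, 4.44], [14.56, -12.27, 5.55]], "twist": [0.0, 0.0, 0.0, 0.0, 0.0]}
{"gripper": [0.7, 0.7, 0.7, 0.75, 0.75], "xyz": [[2.91, -2.45, 1.11], [5.82, -4.91, 2.22], [8.74, -7.36, 3.33], [10.4, -8.35, 4.91], [12.07, -9.33, 6.48]], "twist": [0.0, 0.0, 0.0, -0.104, -0.209]}
{"gripper": [0.75, 0.75, 0.75, 0.75, 0.75], "xyz": [[1.84, -0.62, 1.57], [3.67, -1.24, 3.15], [5.51, -1.85, 4.72], [7.35, -2.47, 6.29], [9.18, -3.09, 7.87]], "twist": [-0.104, -0.209, -0.313, -0.418, -0.522]}
{"gripper": [0.75, 0.75], "xyz": [[-0.0, 0.0, 3.3], [-0.01, 0.0, 6.6]], "twist": [0.0, 0.0]}
```

>>> {"op": "move_arm", "data": {
  "gripper": [0.7, 0.7, 0.7, 0.7, 0.7],
  "xyz": [
    [2.9, -2.5, 1.1],
    [5.8, -4.9, 2.2],
    [8.7, -7.4, 3.3],
    [11.6, -9.8, 4.4],
    [14.6, -12.3, 5.5]
  ],
  "twist": [0, 0, 0, 0, 0]
}}

```text
t: 6.83
eef_pos: [0.4899, 0.0991, 0.2864]
tool_rot: [-0.0, 0.787, 0.616, 0.001]
contact_force: [-0.3, 0.6, 0.0]
gripper_width: 0.701
```

>>> {"op": "move_arm", "data": {
  "gripper": [0.7, 0.7, 0.7, 0.75, 0.75],
  "xyz": [
    [2.9, -2.5, 1.1],
    [5.8, -4.9, 2.2],
    [8.7, -7.4, 3.3],
    [10.4, -8.4, 4.9],
    [12.1, -9.3, 6.5]
  ],
  "twist": [0, 0, 0, -0.104, -0.209]
}}

```text
t: 7.25
eef_pos: [0.4283, 0.2403, 0.2213]
tool_rot: [-0.001, 0.716, 0.698, 0.001]
contact_force: [0.7, -0.2, -0.3]
gripper_width: 0.749
```

>>> {"op": "move_arm", "data": {
  "gripper": [0.75, 0.75, 0.75, 0.75, 0.75],
  "xyz": [
    [1.8, -0.6, 1.6],
    [3.7, -1.2, 3.1],
    [5.5, -1.9, 4.7],
    [7.3, -2.5, 6.3],
    [9.2, -3.1, 7.9]
  ],
  "twist": [-0.104, -0.209, -0.313, -0.418, -0.522]
}}

```text
t: 7.67
eef_pos: [0.4014, 0.3319, 0.142]
tool_rot: [-0.0, 0.513, 0.859, 0.001]
contact_force: [-0.4, 0.3, 0.4]
gripper_width: 0.75
```

```bash
python3 - <<'E'
from h import *
d=snap('scene','s3.png')
cv2.imwrite('pics/s3c.png',cv2.resize(cv2.imread('pics/s3.png')[110:310,160:400],None,fx=3,fy=3))
plan([(.401,.330,.024,28,.75)])
E
```

```text
start [0.3989 0.3357 0.1395] jaw 29.0 q7 -0.12 q1 -1.03 rows 2
{"gripper": [0.75, 0.75], "xyz": [[-0.31, -0.04, 3.07], [-0.61, -0.09, 6.15]], "twist": [0.009, 0.017]}
```

View pics/s3c.png

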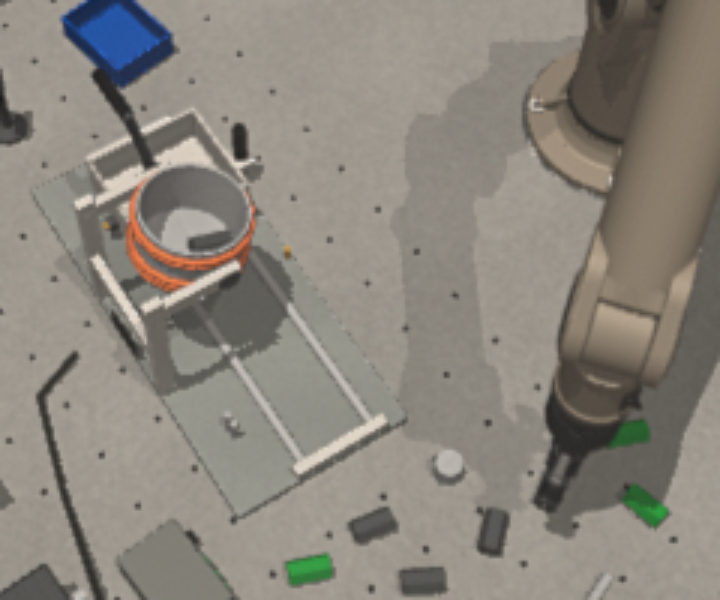

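One pillar is in the pot, at crop (208,240). I correct by 6 mm, descend and grip the second.

>>> {"op": "move_arm", "data": {
  "gripper": [0.75, 0.75, 0.75, 0.1, 0.1],
  "xyz": [
    [-0.6, -0.1, 2.8],
    [-0.6, -0.1, 6.1],
    [-0.6, -0.1, 6.1],
    [-0.6, -0.1, 6.1],
    [-0.6, -0.1, 6.1]
  ],
  "twist": [0, 0, 0, 0, 0]
}}

```text
t: 8.13
eef_pos: [0.4045, 0.3249, 0.082]
tool_rot: [-0.0, 0.515, 0.857, 0.001]
contact_force: [1.3, -0.9, -1.2]
gripper_width: 0.514
```

>>> {"op": "move_arm", "data": {
  "gripper": [0.1, 0.1, 0.1, 0.1, 0.1],
  "xyz": [
    [0, 0, 0],
    [0, 0, 0],
    [0, 0, 0],
    [0, 0, -1],
    [0, 0, -4]
  ],
  "twist": [0, 0, 0, 0, 0]
}}

```text
t: 8.55
eef_pos: [0.4024, 0.3231, 0.1187]
tool_rot: [-0.001, 0.515, 0.857, -0.003]
contact_force: [-0.4, -0.1, -1.1]
gripper_width: 0.517
```

```bash
python3 - <<'E'
from h import *
print(get_obs()['gripper_width'])
plan([(.44,.22,.27,None,.1),(.575,-.1,.285,None,.1),(.575,-.10,.205,None,.1)])
E
```

```text
0.5173158227115462
start [0.4024 0.3231 0.1187] jaw 28.0 q7 -0.1 q1 -1.01 rows 17
{"gripper": [0.1, 0.1, 0.1, 0.1, 0.1], "xyz": [[-1.82, -0.27, -3.42], [-3.63, -0.54, -6.84], [-5.45, -0.81, -10.25], [-7.27, -1.08, -13.67], [-9.09, -1.35, -17.09]], "twist": [0.0, 0.0, 0.0, 0.0, 0.0]}
{"gripper": [0.1, 0.1, 0.1, 0.1, 0.1], "xyz": [[-1.82, -0.27, -3.42], [-5.66, -0.61, -3.58], [-9.51, -0.96, -3.73], [-13.35, -1.3, -3.89], [-17.19, -1.65, -4.05]], "twist": [0.0, 0.0, 0.0, 0.0, 0.0]}
{"gripper": [0.1, 0.1, 0.1, 0.1, 0.1], "xyz": [[-3.84, -0.34, -0.16], [-7.69, -0.69, -0.32], [-11.53, -1.03, -0.47], [-15.38, -1.38, -0.63], [-19.22, -1.72, -0.79]], "twist": [0.0, 0.0, 0.0, 0.0, 0.0]}
{"gripper": [0.1, 0.1], "xyz": [[0.01, 0.02, 4.0], [0.01, 0.04, 8.0]], "twist": [0.0, 0.0]}
```

>>> {"op": "move_arm", "data": {
  "gripper": [0.1, 0.1, 0.1, 0.1, 0.1],
  "xyz": [
    [-1.8, -0.3, -3.4],
    [-3.6, -0.5, -6.8],
    [-5.5, -0.8, -10.2],
    [-7.3, -1.1, -13.7],
    [-9.1, -1.4, -17.1]
  ],
  "twist": [0, 0, 0, 0, 0]
}}

```text
t: 8.97
eef_pos: [0.4342, 0.2358, 0.2937]
tool_rot: [0.0, 0.516, 0.857, 0.0]
contact_force: [0.5, 1.6, -2.0]
gripper_width: 0.515
```

>>> {"op": "move_arm", "data": {
  "gripper": [0.1, 0.1, 0.1, 0.1, 0.1],
  "xyz": [
    [-1.8, -0.3, -3.4],
    [-5.7, -0.6, -3.6],
    [-9.5, -1.0, -3.7],
    [-13.3, -1.3, -3.9],
    [-17.2, -1.6, -4.0]
  ],
  "twist": [0, 0, 0, 0, 0]
}}

```text
t: 9.38
eef_pos: [0.5007, 0.076, 0.3325]
tool_rot: [0.0, 0.515, 0.857, 0.001]
contact_force: [0.9, 1.0, -1.6]
gripper_width: 0.516
```

>>> {"op": "move_arm", "data": {
  "gripper": [0.1, 0.1, 0.1, 0.1, 0.1],
  "xyz": [
    [-3.8, -0.3, -0.2],
    [-7.7, -0.7, -0.3],
    [-11.5, -1.0, -0.5],
    [-15.4, -1.4, -0.6],
    [-19.2, -1.7, -0.8]
  ],
  "twist": [0, 0, 0, 0, 0]
}}

```text
t: 9.8
eef_pos: [0.5755, -0.1017, 0.34]
tool_rot: [0.0, 0.515, 0.857, 0.0]
contact_force: [0.8, -0.1, -0.5]
gripper_width: 0.513
```

```bash
python3 - <<'E'
from h import *
d=snap('scene','s4.png')
cv2.imwrite('pics/s4c.png',cv2.resize(cv2.imread('pics/s4.png')[110:310,160:400],None,fx=3,fy=3))
print(get_obs()['gripper_width'])
plan([(.577,-.10,.205,None,.1)])
ds=d,read_camera('top')
for p in [(.487,.331),(.59,.247),(.58,.329)]: print(fit(ds,*p))
E
```

```text
0.5165237709912168
start [ 0.5771 -0.1102  0.3411] jaw 27.5 q7 0.76 q1 -0.39 rows 3
{"gripper": [0.1, 0.1, 0.1], "xyz": [[0.32, 0.15, 2.74], [0.64, 0.3, 5.47], [0.97, 0.45, 8.21]], "twist": [0.0, 0.0, 0.0]}
([0.4861, 0.3306], 39.2, np.float64(0.89))
([0.5861, 0.2481], 168.6, np.float64(0.82))
([0.5825, 0.3289], 147.7, np.float64(0.81))
```

View pics/s4c.png

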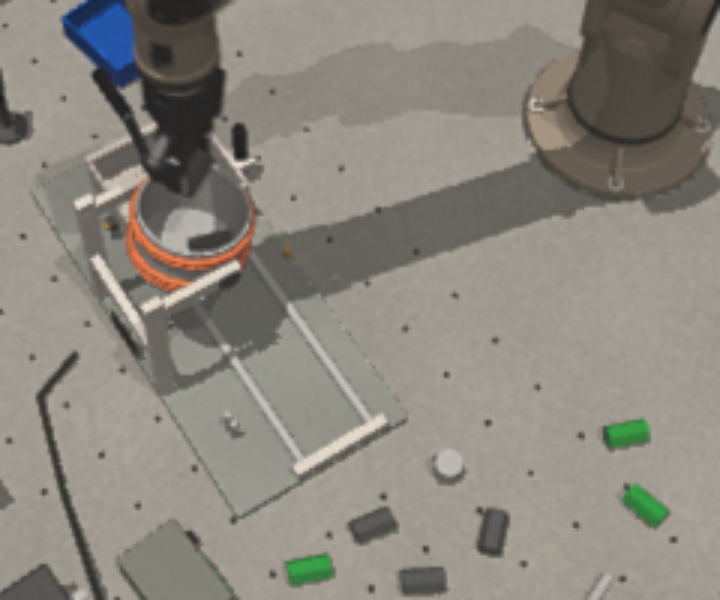

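Still held at opening 0.516, and the others have not moved. I lower it into the pot and release.

>>> {"op": "move_arm", "data": {
  "gripper": [0.1, 0.1, 0.1, 0.1, 0.64],
  "xyz": [
    [0.3, 0.1, 2.7],
    [0.6, 0.2, 5.4],
    [0.7, 0.3, 8.5],
    [0.7, 0.3, 8.5],
    [0.7, 0.3, 8.5]
  ],
  "twist": [0, 0, 0, 0, 0]
}}

```text
t: 10.32
eef_pos: [0.5745, -0.0917, 0.2543]
tool_rot: [-0.001, 0.515, 0.857, -0.0]
contact_force: [0.1, 0.1, 1.0]
gripper_width: 0.633
```

>>> {"op": "move_arm", "data": {
  "gripper": [0.64, 0.64, 0.64, 0.64, 0.64],
  "xyz": [
    [0, 0, 0],
    [0, 0, 0],
    [0, 0, -3],
    [0, 0, -6],
    [0, 0, -9]
  ],
  "twist": [0, 0, 0, 0, 0]
}}

```text
t: 10.73
eef_pos: [0.5749, -0.0923, 0.3463]
tool_rot: [0.0, 0.516, 0.857, 0.0]
contact_force: [0.1, -0.1, -0.0]
gripper_width: 0.641
```

```bash
python3 - <<'E'
from h import *
plan([(.50,.2,.2,None,.7),(.486,.330,.09,39,.75)])
E
```

```text
start [ 0.5749 -0.0923  0.3463] jaw 27.9 q7 0.73 q1 -0.42 rows 13
{"gripper": [0.7, 0.7, 0.7, 0.7, 0.7], "xyz": [[3.67, 0.88, 1.15], [7.33, 1.77, 2.31], [11.0, 2.65, 3.46], [14.67, 3.54, 4.61], [18.34, 4.42, 5.77]], "twist": [0.0, 0.0, 0.0, 0.0, 0.0]}
{"gripper": [0.7, 0.7, 0.7, 0.75, 0.75], "xyz": [[3.67, 0.88, 1.15], [7.33, 1.77, 2.31], [11.0, 2.65, 3.46], [13.43, 3.62, 5.66], [15.86, 4.59, 7.86]], "twist": [0.0, 0.0, 0.0, -0.039, -0.077]}
{"gripper": [0.75, 0.75, 0.75], "xyz": [[2.35, 1.15, 2.2], [4.69, 2.31, 4.4], [7.04, 3.46, 6.6]], "twist": [-0.039, -0.077, -0.116]}
```

>>> {"op": "move_arm", "data": {
  "gripper": [0.7, 0.7, 0.7, 0.7, 0.7],
  "xyz": [
    [3.7, 0.9, 1.1],
    [7.3, 1.8, 2.3],
    [11.0, 2.6, 3.5],
    [14.7, 3.5, 4.6],
    [18.3, 4.4, 5.8]
  ],
  "twist": [0, 0, 0, 0, 0]
}}

```text
t: 11.15
eef_pos: [0.5279, 0.0918, 0.2874]
tool_rot: [0.001, 0.516, 0.857, 0.001]
contact_force: [0.6, 0.9, 0.3]
gripper_width: 0.701
```

>>> {"op": "move_arm", "data": {
  "gripper": [0.7, 0.7, 0.7, 0.75, 0.75],
  "xyz": [
    [3.7, 0.9, 1.1],
    [7.3, 1.8, 2.3],
    [11.0, 2.6, 3.5],
    [13.4, 3.6, 5.7],
    [15.9, 4.6, 7.9]
  ],
  "twist": [0, 0, 0, -0.04, -0.077]
}}

```text
t: 11.57
eef_pos: [0.4944, 0.2548, 0.2083]
tool_rot: [0.001, 0.48, 0.877, 0.002]
contact_force: [0.6, 0.2, -0.6]
gripper_width: 0.752
```

>>> {"op": "move_arm", "data": {
  "gripper": [0.75, 0.75, 0.75, 0.75, 0.75],
  "xyz": [
    [2.3, 1.2, 2.2],
    [4.7, 2.3, 4.4],
    [7.0, 3.5, 6.6],
    [7.0, 3.5, 6.6],
    [7.0, 3.5, 6.6]
  ],
  "twist": [-0.04, -0.077, -0.116, -0.116, -0.116]
}}

```text
t: 11.98
eef_pos: [0.4857, 0.3318, 0.1408]
tool_rot: [-0.0, 0.429, 0.903, -0.0]
contact_force: [0.3, -1.5, 0.1]
gripper_width: 0.751
```

```bash
python3 - <<'E'
from h import *
d=snap('scene','s5.png')
cv2.imwrite('pics/s5c.png',cv2.resize(cv2.imread('pics/s5.png')[110:310,160:400],None,fx=3,fy=3))
plan([(.486,.331,.024,39,.75)])
E
```

```text
start [0.4868 0.3303 0.1417] jaw 39.0 q7 0.21 q1 -0.95 rows 2
{"gripper": [0.75, 0.75], "xyz": [[0.05, -0.01, 3.19], [0.11, -0.02, 6.37]], "twist": [0.0, 0.001]}
```

View pics/s5c.png

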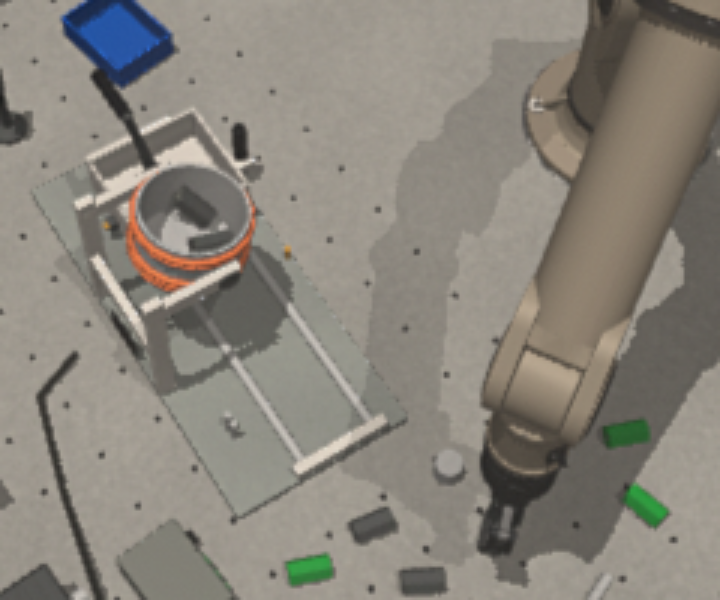

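Two pillars are in the pot, at crop (196,207) and (210,240). I grip the third.

>>> {"op": "move_arm", "data": {
  "gripper": [0.75, 0.75, 0.75, 0.1, 0.1],
  "xyz": [
    [0.1, 0, 3.0],
    [0.1, 0, 6.3],
    [0.1, 0, 6.3],
    [0.1, 0, 6.3],
    [0.1, 0, 6.3]
  ],
  "twist": [0, 0, 0, 0, 0]
}}

```text
t: 12.45
eef_pos: [0.4872, 0.3302, 0.0803]
tool_rot: [0.001, 0.431, 0.902, 0.001]
contact_force: [2.8, -0.2, -1.2]
gripper_width: 0.52
```

>>> {"op": "move_arm", "data": {
  "gripper": [0.1, 0.1, 0.1, 0.1, 0.1],
  "xyz": [
    [0, 0, 0],
    [0, 0, 0],
    [0, 0, 0],
    [0, 0, -1],
    [0, 0, -4]
  ],
  "twist": [0, 0, 0, 0, 0]
}}

```text
t: 12.87
eef_pos: [0.4838, 0.3297, 0.1162]
tool_rot: [-0.001, 0.43, 0.903, -0.003]
contact_force: [-0.9, -0.8, 0.5]
gripper_width: 0.517
```

```bash
python3 - <<'E'
from h import *
print(get_obs()['gripper_width'])
plan([(.49,.22,.27,None,.1),(.605,-.08,.285,None,.1),(.605,-.08,.215,None,.1)])
E
```

```text
0.5165605827872786
start [0.4838 0.3297 0.1162] jaw 39.0 q7 0.22 q1 -0.94 rows 17
{"gripper": [0.1, 0.1, 0.1, 0.1, 0.1], "xyz": [[-1.49, -1.09, -3.46], [-2.97, -2.19, -6.91], [-4.46, -3.28, -10.37], [-5.94, -4.37, -13.83], [-7.43, -5.46, -17.29]], "twist": [0.0, 0.0, 0.0, 0.0, 0.0]}
{"gripper": [0.1, 0.1, 0.1, 0.1, 0.1], "xyz": [[-1.49, -1.09, -3.46], [-4.88, -2.2, -3.62], [-8.27, -3.31, -3.78], [-11.67, -4.42, -3.94], [-15.06, -5.52, -4.1]], "twist": [0.0, 0.0, 0.0, 0.0, 0.0]}
{"gripper": [0.1, 0.1, 0.1, 0.1, 0.1], "xyz": [[-3.39, -1.11, -0.16], [-6.79, -2.22, -0.32], [-10.18, -3.32, -0.48], [-13.58, -4.43, -0.64], [-16.97, -5.54, -0.8]], "twist": [0.0, 0.0, 0.0, 0.0, 0.0]}
{"gripper": [0.1, 0.1], "xyz": [[-0.0, 0.02, 3.5], [-0.0, 0.04, 7.0]], "twist": [0.0, 0.0]}
```

```bash
python3 - <<'E'
from h import *
plan([(.49,.22,.27,None,.1),(.588,-.088,.285,None,.1)])
E
```

```text
start [0.4838 0.3297 0.1162] jaw 39.0 q7 0.22 q1 -0.94 rows 15
{"gripper": [0.1, 0.1, 0.1, 0.1, 0.1], "xyz": [[-1.49, -1.09, -3.46], [-2.97, -2.19, -6.91], [-4.46, -3.28, -10.37], [-5.94, -4.37, -13.83], [-7.43, -5.46, -17.29]], "twist": [0.0, 0.0, 0.0, 0.0, 0.0]}
{"gripper": [0.1, 0.1, 0.1, 0.1, 0.1], "xyz": [[-1.49, -1.09, -3.46], [-4.83, -2.4, -3.62], [-8.17, -3.71, -3.78], [-11.52, -5.02, -3.93], [-14.86, -6.33, -4.09]], "twist": [0.0, 0.0, 0.0, 0.0, 0.0]}
{"gripper": [0.1, 0.1, 0.1, 0.1, 0.1], "xyz": [[-3.34, -1.31, -0.16], [-6.69, -2.62, -0.32], [-10.03, -3.93, -0.48], [-13.38, -5.24, -0.64], [-16.72, -6.55, -0.79]], "twist": [0.0, 0.0, 0.0, 0.0, 0.0]}
```

>>> {"op": "move_arm", "data": {
  "gripper": [0.1, 0.1, 0.1, 0.1, 0.1],
  "xyz": [
    [-1.5, -1.1, -3.5],
    [-3.0, -2.2, -6.9],
    [-4.5, -3.3, -10.4],
    [-5.9, -4.4, -13.8],
    [-7.4, -5.5, -17.3]
  ],
  "twist": [0, 0, 0, 0, 0]
}}

```text
t: 13.28
eef_pos: [0.4891, 0.2375, 0.2934]
tool_rot: [-0.0, 0.431, 0.903, 0.0]
contact_force: [0.6, 0.7, 0.2]
gripper_width: 0.522
```

>>> {"op": "move_arm", "data": {
  "gripper": [0.1, 0.1, 0.1, 0.1, 0.1],
  "xyz": [
    [-1.5, -1.1, -3.5],
    [-4.8, -2.4, -3.6],
    [-8.2, -3.7, -3.8],
    [-11.5, -5.0, -3.9],
    [-14.9, -6.3, -4.1]
  ],
  "twist": [0, 0, 0, 0, 0]
}}

```text
t: 13.7
eef_pos: [0.5342, 0.0817, 0.3333]
tool_rot: [0.0, 0.43, 0.903, 0.001]
contact_force: [-0.3, 0.3, -1.3]
gripper_width: 0.52
```

>>> {"op": "move_arm", "data": {
  "gripper": [0.1, 0.1, 0.1, 0.1, 0.1],
  "xyz": [
    [-3.3, -1.3, -0.2],
    [-6.7, -2.6, -0.3],
    [-10.0, -3.9, -0.5],
    [-13.4, -5.2, -0.6],
    [-16.7, -6.5, -0.8]
  ],
  "twist": [0, 0, 0, 0, 0]
}}

```text
t: 14.12
eef_pos: [0.589, -0.0892, 0.341]
tool_rot: [0.0, 0.43, 0.903, 0.0]
contact_force: [1.0, -0.2, -0.8]
gripper_width: 0.517
```

```bash
python3 - <<'E'
from h import *
ds=snap('scene','s6.png'),read_camera('top')
for p in [(.59,.247),(.58,.329)]: print(fit(ds,*p))
print(get_obs()['gripper_width'])
plan([(.588,-.09,.212,None,.1)])
E
```

```text
([0.5861, 0.2482], 168.5, np.float64(0.82))
([0.5818, 0.3286], 147.5, np.float64(0.8))
0.5227899137713844
start [ 0.589  -0.095   0.3417] jaw 38.4 q7 0.93 q1 -0.4 rows 2
{"gripper": [0.1, 0.1], "xyz": [[0.24, 0.12, 3.78], [0.49, 0.23, 7.57]], "twist": [0.0, 0.0]}
```

>>> {"op": "move_arm", "data": {
  "gripper": [0.1, 0.1, 0.1, 0.1, 0.64],
  "xyz": [
    [0.2, 0.1, 3.5],
    [0.3, 0.1, 7.0],
    [0.3, 0.1, 7.3],
    [0.3, 0.1, 7.3],
    [0.3, 0.1, 7.3]
  ],
  "twist": [0, 0, 0, 0, 0]
}}

```text
t: 14.63
eef_pos: [0.5886, -0.0844, 0.2687]
tool_rot: [0.001, 0.43, 0.903, 0.0]
contact_force: [-0.2, 0.6, 1.0]
gripper_width: 0.628
```

>>> {"op": "move_arm", "data": {
  "gripper": [0.64, 0.64, 0.64, 0.64, 0.64],
  "xyz": [
    [0, 0, 0],
    [0, 0, 0],
    [0, 0, -2],
    [0, 0, -5],
    [0, 0, -8]
  ],
  "twist": [0, 0, 0, 0, 0]
}}

```text
t: 15.05
eef_pos: [0.5878, -0.0845, 0.3487]
tool_rot: [0.0, 0.43, 0.903, -0.0]
contact_force: [0.2, -0.7, 0.9]
gripper_width: 0.642
```

```bash
python3 - <<'E'
from h import *
plan([(.585,.17,.2,None,.7),(.586,.248,.09,168.5,.75)])
E
```

```text
start [ 0.5878 -0.0845  0.3487] jaw 39.0 q7 0.91 q1 -0.42 rows 15
{"gripper": [0.7, 0.7, 0.7, 0.7, 0.7], "xyz": [[2.85, 2.26, 1.35], [5.7, 4.51, 2.71], [8.55, 6.77, 4.06], [11.4, 9.03, 5.41], [14.26, 11.29, 6.76]], "twist": [0.0, 0.0, 0.0, 0.0, 0.0]}
{"gripper": [0.7, 0.7, 0.75, 0.75, 0.75], "xyz": [[2.85, 2.26, 1.35], [5.7, 4.51, 2.71], [6.45, 5.14, 4.08], [7.2, 5.76, 5.46], [7.95, 6.38, 6.83]], "twist": [0.0, 0.0, 0.11, 0.22, 0.331]}
{"gripper": [0.75, 0.75, 0.75, 0.75, 0.75], "xyz": [[0.91, 0.35, 1.37], [1.82, 0.69, 2.75], [2.74, 1.04, 4.12], [3.65, 1.39, 5.5], [4.56, 1.73, 6.87]], "twist": [0.11, 0.22, 0.331, 0.441, 0.551]}
```

>>> {"op": "move_arm", "data": {
  "gripper": [0.7, 0.7, 0.7, 0.7, 0.7],
  "xyz": [
    [2.8, 2.3, 1.3],
    [5.7, 4.5, 2.7],
    [8.5, 6.8, 4.1],
    [11.4, 9.0, 5.4],
    [14.3, 11.3, 6.8]
  ],
  "twist": [0, 0, 0, 0, 0]
}}

```text
t: 15.47
eef_pos: [0.5862, 0.0994, 0.2803]
tool_rot: [0.001, 0.431, 0.903, 0.001]
contact_force: [0.5, -0.6, 0.2]
gripper_width: 0.701
```

>>> {"op": "move_arm", "data": {
  "gripper": [0.7, 0.7, 0.75, 0.75, 0.75],
  "xyz": [
    [2.8, 2.3, 1.3],
    [5.7, 4.5, 2.7],
    [6.4, 5.1, 4.1],
    [7.2, 5.8, 5.5],
    [8.0, 6.4, 6.8]
  ],
  "twist": [0, 0, 0.11, 0.22, 0.331]
}}

```text
t: 15.88
eef_pos: [0.5857, 0.2019, 0.2117]
tool_rot: [0.0, 0.575, 0.818, 0.001]
contact_force: [-0.2, 0.8, 0.2]
gripper_width: 0.753
```

>>> {"op": "move_arm", "data": {
  "gripper": [0.75, 0.75, 0.75, 0.75, 0.75],
  "xyz": [
    [0.9, 0.3, 1.4],
    [1.8, 0.7, 2.7],
    [2.7, 1.0, 4.1],
    [3.6, 1.4, 5.5],
    [4.6, 1.7, 6.9]
  ],
  "twist": [0.11, 0.22, 0.331, 0.441, 0.551]
}}

```text
t: 16.3
eef_pos: [0.5864, 0.2504, 0.1429]
tool_rot: [0.0, 0.776, 0.631, 0.001]
contact_force: [0.9, 1.0, -0.1]
gripper_width: 0.752
```

>>> {"op": "move_arm", "data": {
  "gripper": [0.75, 0.75],
  "xyz": [
    [0, 0, 0],
    [0, 0, 0]
  ],
  "twist": [0, 0]
}}

```text
t: 16.47
eef_pos: [0.5854, 0.2501, 0.1423]
tool_rot: [0.0, 0.773, 0.635, -0.0]
contact_force: [0.0, -0.9, 0.8]
gripper_width: 0.75
```

```bash
python3 - <<'E'
from h import *
d=snap('scene','s7.png')
cv2.imwrite('pics/s7c.png',cv2.resize(cv2.imread('pics/s7.png')[110:310,160:400],None,fx=3,fy=3))
plan([(.586,.2485,.024,168.5,.75)])
E
```

```text
start [0.586  0.2492 0.1431] jaw -11.3 q7 -0.25 q1 -0.93 rows 2
{"gripper": [0.75, 0.75], "xyz": [[-0.04, 0.0, 3.26], [-0.07, 0.01, 6.51]], "twist": [0.002, 0.003]}
```

View pics/s7c.png

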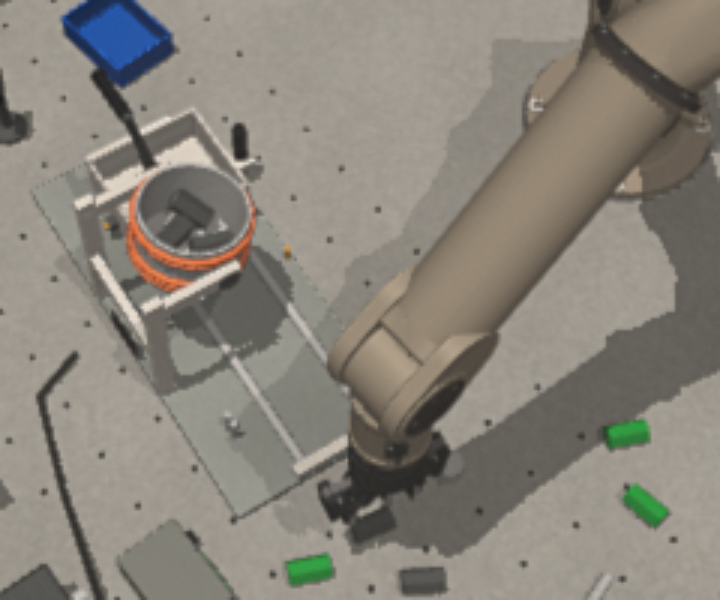

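Three pillars are in the pot. I grip the fourth.

>>> {"op": "move_arm", "data": {
  "gripper": [0.75, 0.75, 0.75, 0.1, 0.1],
  "xyz": [
    [0, 0, 3.0],
    [-0.1, 0, 6.4],
    [-0.1, 0, 6.4],
    [-0.1, 0, 6.4],
    [-0.1, 0, 6.4]
  ],
  "twist": [0, 0, 0, 0, 0]
}}

```text
t: 16.93
eef_pos: [0.5865, 0.2476, 0.0804]
tool_rot: [0.0, 0.775, 0.633, 0.001]
contact_force: [3.1, 0.3, -1.5]
gripper_width: 0.522
```

>>> {"op": "move_arm", "data": {
  "gripper": [0.1, 0.1, 0.1, 0.1, 0.1],
  "xyz": [
    [0, 0, 0],
    [0, 0, 0],
    [0, 0, 0],
    [0, 0, -1],
    [0, 0, -4]
  ],
  "twist": [0, 0, 0, 0, 0]
}}

```text
t: 17.35
eef_pos: [0.5828, 0.248, 0.1158]
tool_rot: [-0.001, 0.774, 0.633, -0.003]
contact_force: [-0.1, 0.7, -1.8]
gripper_width: 0.515
```

```bash
python3 - <<'E'
from h import *
print(get_obs()['gripper_width'])
plan([(.586,.17,.27,None,.1),(.586,-.082,.285,None,.1)])
E
```

```text
0.5145063537097682
start [0.5828 0.248  0.1158] jaw -11.5 q7 -0.24 q1 -0.92 rows 13
{"gripper": [0.1, 0.1, 0.1, 0.1, 0.1], "xyz": [[-1.28, 0.29, -3.47], [-2.55, 0.59, -6.93], [-3.83, 0.88, -10.4], [-5.1, 1.17, -13.87], [-6.38, 1.47, -17.33]], "twist": [0.0, 0.0, 0.0, 0.0, 0.0]}
{"gripper": [0.1, 0.1, 0.1, 0.1, 0.1], "xyz": [[-1.28, 0.29, -3.47], [-4.8, 1.01, -3.67], [-8.33, 1.72, -3.88], [-11.86, 2.44, -4.08], [-15.39, 3.16, -4.29]], "twist": [0.0, 0.0, 0.0, 0.0, 0.0]}
{"gripper": [0.1, 0.1, 0.1], "xyz": [[-3.53, 0.72, -0.21], [-7.06, 1.43, -0.41], [-10.59, 2.15, -0.62]], "twist": [0.0, 0.0, 0.0]}
```

>>> {"op": "move_arm", "data": {
  "gripper": [0.1, 0.1, 0.1, 0.1, 0.1],
  "xyz": [
    [-1.3, 0.3, -3.5],
    [-2.6, 0.6, -6.9],
    [-3.8, 0.9, -10.4],
    [-5.1, 1.2, -13.9],
    [-6.4, 1.5, -17.3]
  ],
  "twist": [0, 0, 0, 0, 0]
}}

```text
t: 17.77
eef_pos: [0.5867, 0.1817, 0.2937]
tool_rot: [-0.0, 0.775, 0.633, 0.0]
contact_force: [0.7, 0.4, -1.3]
gripper_width: 0.52
```

>>> {"op": "move_arm", "data": {
  "gripper": [0.1, 0.1, 0.1, 0.1, 0.1],
  "xyz": [
    [-1.3, 0.3, -3.5],
    [-4.8, 1.0, -3.7],
    [-8.3, 1.7, -3.9],
    [-11.9, 2.4, -4.1],
    [-15.4, 3.2, -4.3]
  ],
  "twist": [0, 0, 0, 0, 0]
}}

```text
t: 18.18
eef_pos: [0.5869, 0.0236, 0.3352]
tool_rot: [-0.0, 0.774, 0.633, 0.001]
contact_force: [0.3, -0.4, -1.5]
gripper_width: 0.516
```

>>> {"op": "move_arm", "data": {
  "gripper": [0.1, 0.1, 0.1, 0.1, 0.1],
  "xyz": [
    [-3.5, 0.7, -0.2],
    [-7.1, 1.4, -0.4],
    [-10.6, 2.1, -0.6],
    [-10.6, 2.1, -0.6],
    [-10.6, 2.1, -0.6]
  ],
  "twist": [0, 0, 0, 0, 0]
}}

```text
t: 18.6
eef_pos: [0.5863, -0.086, 0.3411]
tool_rot: [0.0, 0.776, 0.63, 0.0]
contact_force: [0.3, 0.9, -0.6]
gripper_width: 0.522
```

```bash
python3 - <<'E'
from h import *
ds=snap('scene','s8.png'),read_camera('top')
for p in [(.58,.329)]: print(fit(ds,*p))
cv2.imwrite('pics/s8c.png',cv2.resize(cv2.imread('pics/s8.png')[110:310,160:400],None,fx=3,fy=3))
print(get_obs()['gripper_width'])
plan([(.584,-.085,.22,None,.1)])
E
```

```text
([0.5818, 0.3286], 148.8, np.float64(0.81))
0.515543771959012
start [ 0.587  -0.0819  0.3403] jaw -11.5 q7 0.14 q1 -0.59 rows 2
{"gripper": [0.1, 0.1], "xyz": [[-0.19, -0.12, 3.31], [-0.37, -0.23, 6.63]], "twist": [0.0, 0.0]}
```

View pics/s8c.png

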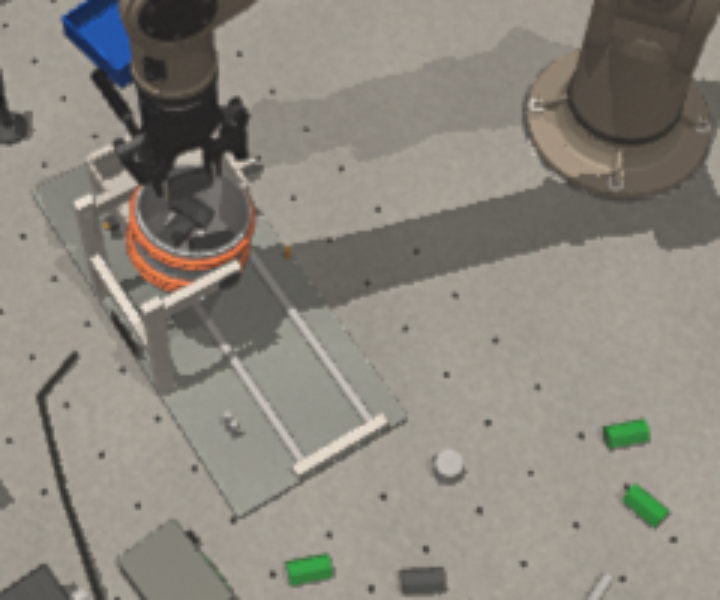

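>>> {"op": "move_arm", "data": {
  "gripper": [0.1, 0.1, 0.1, 0.1, 0.62],
  "xyz": [
    [0.6, -0.4, 3.0],
    [1.0, -0.6, 5.5],
    [1.2, -0.6, 6.0],
    [1.2, -0.6, 6.0],
    [1.2, -0.6, 6.0]
  ],
  "twist": [0, 0, 0, 0, 0]
}}

```text
t: 19.12
eef_pos: [0.5842, -0.0689, 0.2807]
tool_rot: [0.0, 0.774, 0.633, 0.0]
contact_force: [0.3, 0.8, 0.1]
gripper_width: 0.618
```

>>> {"op": "move_arm", "data": {
  "gripper": [0.62, 0.62, 0.62, 0.62, 0.62],
  "xyz": [
    [0, 0, 0],
    [0, 0, 0],
    [0, 0, -2],
    [0, 0, -4],
    [0, 0, -7]
  ],
  "twist": [0, 0, 0, 0, 0]
}}

```text
t: 19.53
eef_pos: [0.583, -0.0699, 0.3502]
tool_rot: [-0.001, 0.775, 0.632, -0.001]
contact_force: [-0.2, 0.6, -1.2]
gripper_width: 0.623
```

```bash
python3 - <<'E'
from h import *
plan([(.585,.17,.2,None,.7),(.582,.3288,.1,148,.75)])
E
```

```text
start [ 0.583  -0.0699  0.3502] jaw -11.6 q7 0.11 q1 -0.62 rows 12
{"gripper": [0.7, 0.7, 0.7, 0.7, 0.7], "xyz": [[3.36, -0.66, 1.37], [6.73, -1.31, 2.75], [10.09, -1.97, 4.12], [13.46, -2.62, 5.49], [16.82, -3.28, 6.87]], "twist": [0.0, 0.0, 0.0, 0.0, 0.0]}
{"gripper": [0.7, 0.7, 0.75, 0.75, 0.75], "xyz": [[3.36, -0.66, 1.37], [6.73, -1.31, 2.75], [9.83, -2.0, 4.75], [12.93, -2.69, 6.75], [16.03, -3.38, 8.75]], "twist": [0.0, 0.0, 0.071, 0.143, 0.214]}
{"gripper": [0.75, 0.75], "xyz": [[2.88, -1.33, 2.0], [5.77, -2.67, 4.0]], "twist": [0.071, 0.143]}
```

>>> {"op": "move_arm", "data": {
  "gripper": [0.7, 0.7, 0.7, 0.7, 0.7],
  "xyz": [
    [3.4, -0.7, 1.4],
    [6.7, -1.3, 2.7],
    [10.1, -2.0, 4.1],
    [13.5, -2.6, 5.5],
    [16.8, -3.3, 6.9]
  ],
  "twist": [0, 0, 0, 0, 0]
}}

```text
t: 19.95
eef_pos: [0.5854, 0.103, 0.2818]
tool_rot: [0.0, 0.775, 0.632, 0.001]
contact_force: [0.5, -0.4, -0.4]
gripper_width: 0.699
```

>>> {"op": "move_arm", "data": {
  "gripper": [0.7, 0.7, 0.75, 0.75, 0.75],
  "xyz": [
    [3.4, -0.7, 1.4],
    [6.7, -1.3, 2.7],
    [9.8, -2.0, 4.7],
    [12.9, -2.7, 6.7],
    [16.0, -3.4, 8.7]
  ],
  "twist": [0, 0, 0.071, 0.143, 0.214]
}}

```text
t: 20.37
eef_pos: [0.5841, 0.2668, 0.1945]
tool_rot: [-0.0, 0.839, 0.545, 0.001]
contact_force: [1.3, 0.5, -0.3]
gripper_width: 0.75
```

>>> {"op": "move_arm", "data": {
  "gripper": [0.75, 0.75, 0.75, 0.75, 0.75],
  "xyz": [
    [2.9, -1.3, 2.0],
    [5.8, -2.7, 4.0],
    [5.8, -2.7, 4.0],
    [5.8, -2.7, 4.0],
    [5.8, -2.7, 4.0]
  ],
  "twist": [0.071, 0.143, 0.143, 0.143, 0.143]
}}

```text
t: 20.78
eef_pos: [0.5829, 0.3286, 0.1548]
tool_rot: [0.001, 0.874, 0.485, 0.001]
contact_force: [-0.7, -0.1, -0.1]
gripper_width: 0.748
```

```bash
python3 - <<'E'
from h import *
d=snap('scene','s9.png')
cv2.imwrite('pics/s9c.png',cv2.resize(cv2.imread('pics/s9.png')[110:310,160:400],None,fx=3,fy=3))
plan([(.582,.3288,.024,148.2,.75)])
E
```

```text
start [0.5833 0.3276 0.1553] jaw -32.0 q7 -0.67 q1 -1.09 rows 2
{"gripper": [0.75, 0.75], "xyz": [[0.01, -0.09, 3.86], [0.02, -0.18, 7.73]], "twist": [-0.002, -0.004]}
```

View pics/s9c.png

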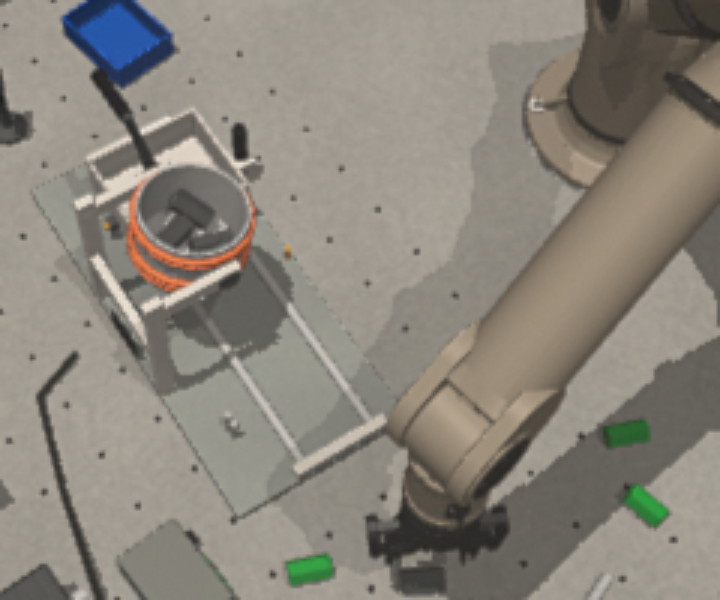

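```bash
python3 - <<'E'
from h import *
a=cv2.imread('pics/s9.png')[155:210,195:250]; b=cv2.imread('pics/s7.png')[155:210,195:250]
cv2.imwrite('pics/pot9.png',cv2.resize(np.hstack([b,a]),None,fx=7,fy=7,interpolation=cv2.INTER_CUBIC))
t=snap('top','t9.png'); cv2.imwrite('pics/pot9t.png',cv2.resize(cv2.imread('pics/t9.png')[130:215,130:340],None,fx=3.5,fy=3.5,interpolation=cv2.INTER_CUBIC))
E
```

```text
(no output)
```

View pics/pot9.png

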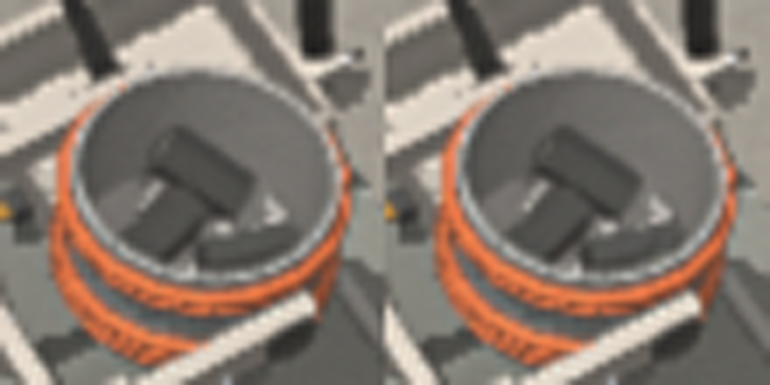

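View pics/pot9t.png

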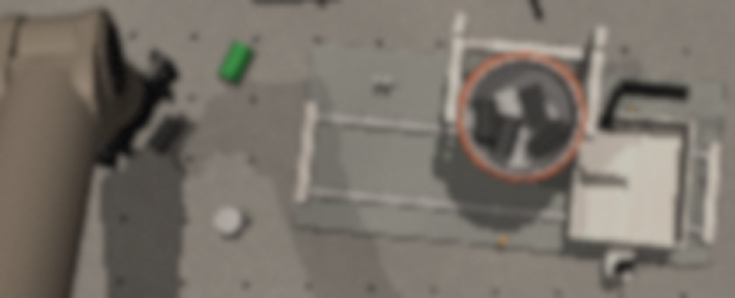

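The top view shows four pillars in the pot: two on the left, one at the back and one at the right. I grip the fifth.

>>> {"op": "move_arm", "data": {
  "gripper": [0.75, 0.75, 0.75, 0.1, 0.1],
  "xyz": [
    [0, -0.1, 3.8],
    [0, -0.2, 7.6],
    [0, -0.2, 7.6],
    [0, -0.2, 7.6],
    [0, -0.2, 7.6]
  ],
  "twist": [0, 0, 0, 0, 0]
}}

```text
t: 21.3
eef_pos: [0.5819, 0.3291, 0.0804]
tool_rot: [0.0, 0.875, 0.484, 0.001]
contact_force: [1.3, -0.5, -2.0]
gripper_width: 0.517
```

>>> {"op": "move_arm", "data": {
  "gripper": [0.1, 0.1, 0.1, 0.1, 0.1],
  "xyz": [
    [0, 0, 0],
    [0, 0, 0],
    [0, 0, 0],
    [0, 0, -1],
    [0, 0, -4]
  ],
  "twist": [0, 0, 0, 0, 0]
}}

```text
t: 21.72
eef_pos: [0.578, 0.3295, 0.1154]
tool_rot: [-0.0, 0.874, 0.485, -0.003]
contact_force: [-1.1, 0.8, -1.5]
gripper_width: 0.519
```

```bash
python3 - <<'E'
from h import *
print(get_obs()['gripper_width'])
plan([(.584,.25,.27,None,.1),(.575,-.100,.285,None,.1)])
E
```

```text
0.518861765312095
start [0.578  0.3295 0.1154] jaw -31.9 q7 -0.65 q1 -1.07 rows 15
{"gripper": [0.1, 0.1, 0.1, 0.1, 0.1], "xyz": [[-1.09, 0.77, -3.47], [-2.18, 1.55, -6.95], [-3.27, 2.32, -10.42], [-4.36, 3.1, -13.89], [-5.46, 3.87, -17.36]], "twist": [0.0, 0.0, 0.0, 0.0, 0.0]}
{"gripper": [0.1, 0.1, 0.1, 0.1, 0.1], "xyz": [[-1.09, 0.77, -3.47], [-4.44, 2.75, -3.63], [-7.8, 4.72, -3.78], [-11.15, 6.69, -3.93], [-14.51, 8.66, -4.09]], "twist": [0.0, 0.0, 0.0, 0.0, 0.0]}
{"gripper": [0.1, 0.1, 0.1, 0.1, 0.1], "xyz": [[-3.35, 1.97, -0.15], [-6.71, 3.94, -0.31], [-10.06, 5.92, -0.46], [-13.42, 7.89, -0.61], [-16.77, 9.86, -0.77]], "twist": [0.0, 0.0, 0.0, 0.0, 0.0]}
```

>>> {"op": "move_arm", "data": {
  "gripper": [0.1, 0.1, 0.1, 0.1, 0.1],
  "xyz": [
    [-1.1, 0.8, -3.5],
    [-2.2, 1.6, -7.0],
    [-3.3, 2.3, -10.4],
    [-4.4, 3.1, -13.9],
    [-5.5, 3.9, -17.4]
  ],
  "twist": [0, 0, 0, 0, 0]
}}

```text
t: 22.13
eef_pos: [0.584, 0.2617, 0.2944]
tool_rot: [-0.0, 0.875, 0.485, 0.0]
contact_force: [1.0, 1.1, -2.8]
gripper_width: 0.517
```

>>> {"op": "move_arm", "data": {
  "gripper": [0.1, 0.1, 0.1, 0.1, 0.1],
  "xyz": [
    [-1.1, 0.8, -3.5],
    [-4.4, 2.7, -3.6],
    [-7.8, 4.7, -3.8],
    [-11.1, 6.7, -3.9],
    [-14.5, 8.7, -4.1]
  ],
  "twist": [0, 0, 0, 0, 0]
}}

```text
t: 22.55
eef_pos: [0.5808, 0.0919, 0.3339]
tool_rot: [-0.0, 0.874, 0.485, 0.0]
contact_force: [1.2, -0.1, -2.7]
gripper_width: 0.517
```

>>> {"op": "move_arm", "data": {
  "gripper": [0.1, 0.1, 0.1, 0.1, 0.1],
  "xyz": [
    [-3.4, 2.0, -0.2],
    [-6.7, 3.9, -0.3],
    [-10.1, 5.9, -0.5],
    [-13.4, 7.9, -0.6],
    [-16.8, 9.9, -0.8]
  ],
  "twist": [0, 0, 0, 0, 0]
}}

```text
t: 22.97
eef_pos: [0.5757, -0.1031, 0.3418]
tool_rot: [-0.0, 0.874, 0.485, 0.001]
contact_force: [0.2, -0.1, -1.7]
gripper_width: 0.518
```

>>> {"op": "move_arm", "data": {
  "gripper": [0.1, 0.1],
  "xyz": [
    [0, 0, 0],
    [0, 0, 0]
  ],
  "twist": [0, 0]
}}

```text
t: 23.13
eef_pos: [0.5753, -0.1052, 0.3421]
tool_rot: [0.0, 0.876, 0.482, 0.0]
contact_force: [0.7, 1.3, -1.0]
gripper_width: 0.517
```

```bash
python3 - <<'E'
from h import *
d=snap('scene','s10.png')
cv2.imwrite('pics/s10c.png',cv2.resize(cv2.imread('pics/s10.png')[110:310,160:400],None,fx=3,fy=3))
print(get_obs()['gripper_width'])
plan([(.576,-.095,.225,None,.1)])
E
```

```text
0.5213137537317238
start [ 0.5759 -0.1024  0.3416] jaw -32.1 q7 -0.14 q1 -0.63 rows 2
{"gripper": [0.1, 0.1], "xyz": [[0.31, -0.2, 3.13], [0.63, -0.39, 6.26]], "twist": [0.0, 0.0]}
```

View pics/s10c.png

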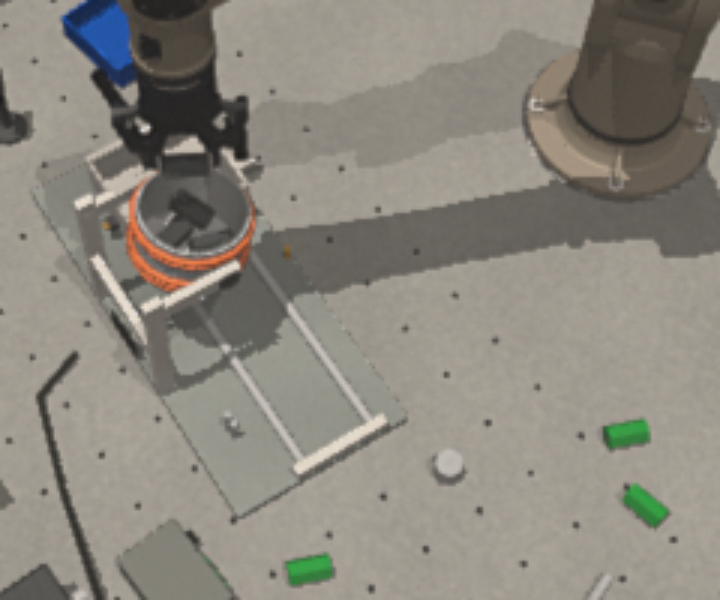

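>>> {"op": "move_arm", "data": {
  "gripper": [0.1, 0.1, 0.1, 0.1, 0.62],
  "xyz": [
    [0.5, -0.4, 3.0],
    [0.8, -0.7, 5.8],
    [0.9, -0.8, 6.3],
    [0.9, -0.8, 6.3],
    [0.9, -0.8, 6.3]
  ],
  "twist": [0, 0, 0, 0, 0]
}}

```text
t: 23.6
eef_pos: [0.575, -0.0887, 0.2789]
tool_rot: [0.0, 0.874, 0.486, 0.0]
contact_force: [0.1, -0.7, -0.2]
gripper_width: 0.616
```

>>> {"op": "move_arm", "data": {
  "gripper": [0.62, 0.62, 0.62, 0.62, 0.62],
  "xyz": [
    [0, 0, 0],
    [0, 0, 0],
    [0, 0, -2],
    [0, 0, -4],
    [0, 0, -8]
  ],
  "twist": [0, 0, 0, 0, 0]
}}

```text
t: 24.02
eef_pos: [0.5731, -0.089, 0.3569]
tool_rot: [-0.001, 0.875, 0.485, -0.002]
contact_force: [1.5, 0.2, 0.8]
gripper_width: 0.619
```

```bash
python3 - <<'E'
from h import *
# station yaw: hull of plate's visible edges via cut_out in top
for c in ['scene','top']:
  d=read_camera(c)
  for q in ['station','axle','lever_grip','tray_floor','tray_handle','pot_mid']:
    print(c,q,[(np.round(s['centre'],4).tolist(),round(s['p'],2)) for s in spot_point(q,c)][:1])
plan([(.50,-.03,.30,None,.62),(.438,-.221,.2,90,.6)])
E
```

```text
scene station [([0.5871, -0.0922, 0.0033], 0.84)]
scene axle [([0.481, 0.2441, -0.0013], 0.7)]
scene lever_grip [([0.5993, -0.2176, 0.2972], 0.93)]
scene tray_floor [([0.5393, -0.2234, 0.0353], 0.64)]
scene tray_handle [([0.4359, -0.2181, 0.0776], 0.69)]
scene pot_mid [([0.5915, -0.0906, 0.1846], 0.66)]
top station []
top axle []
top lever_grip [([0.5961, -0.2166, 0.2916], 0.54)]
top tray_floor []
top tray_handle [([0.438, -0.2183, 0.0766], 0.76)]
top pot_mid []
start [ 0.5743 -0.0894  0.3576] jaw -32.0 q7 -0.17 q1 -0.67 rows 12
{"gripper": [0.62, 0.62, 0.62, 0.6, 0.6], "xyz": [[0.37, -3.15, 0.12], [0.74, -6.3, 0.24], [1.11, -9.45, 0.36], [-1.06, -8.91, 1.47], [-3.22, -8.37, 2.58]], "twist": [0.0, 0.0, 0.0, 0.113, 0.225]}
{"gripper": [0.6, 0.6, 0.6, 0.6, 0.6], "xyz": [[-1.99, 1.01, 1.11], [-3.98, 2.02, 2.22], [-5.97, 3.03, 3.34], [-7.96, 4.04, 4.45], [-9.95, 5.05, 5.56]], "twist": [0.113, 0.225, 0.338, 0.45, 0.563]}
{"gripper": [0.6, 0.6], "xyz": [[-1.14, 1.91, 1.11], [-2.29, 3.83, 2.22]], "twist": [0.113, 0.225]}
```

>>> {"op": "move_arm", "data": {
  "gripper": [0.62, 0.62, 0.62, 0.6, 0.6],
  "xyz": [
    [0.4, -3.1, 0.1],
    [0.7, -6.3, 0.2],
    [1.1, -9.4, 0.4],
    [-1.1, -8.9, 1.5],
    [-3.2, -8.4, 2.6]
  ],
  "twist": [0, 0, 0, 0.113, 0.225]
}}

```text
t: 25.13
eef_pos: [0.4859, -0.069, 0.3317]
tool_rot: [-0.001, 0.923, 0.385, 0.001]
contact_force: [1.2, -0.7, 0.2]
gripper_width: 0.601
```

>>> {"op": "move_arm", "data": {
  "gripper": [0.6, 0.6, 0.6, 0.6, 0.6],
  "xyz": [
    [-2.0, 1.0, 1.1],
    [-4.0, 2.0, 2.2],
    [-6.0, 3.0, 3.3],
    [-8.0, 4.0, 4.4],
    [-9.9, 5.0, 5.6]
  ],
  "twist": [0.113, 0.225, 0.338, 0.45, 0.563]
}}

```text
t: 25.55
eef_pos: [0.4514, -0.1785, 0.2756]
tool_rot: [0.0, 0.994, 0.109, 0.0]
contact_force: [0.1, 0.6, 0.6]
gripper_width: 0.601
```

>>> {"op": "move_arm", "data": {
  "gripper": [0.6, 0.6, 0.6, 0.6],
  "xyz": [
    [-1.1, 1.9, 1.1],
    [-2.3, 3.8, 2.2],
    [-2.3, 3.8, 2.2],
    [-2.3, 3.8, 2.2]
  ],
  "twist": [0.113, 0.28, 0.28, 0.28]
}}

```text
t: 25.88
eef_pos: [0.4369, -0.221, 0.2534]
tool_rot: [0.0, 1.0, -0.03, -0.001]
contact_force: [-0.4, -0.2, -0.1]
gripper_width: 0.603
```

```bash
python3 - <<'E'
from h import *
d=snap('scene','s11.png');t=snap('top','t11.png')
a=cv2.resize(cv2.imread('pics/s11.png')[140:300,165:300],None,fx=3.5,fy=3.5,interpolation=cv2.INTER_CUBIC)
cv2.imwrite('pics/s11c.png',a)
cv2.imwrite('pics/t11c.png',cv2.resize(cv2.imread('pics/t11.png')[125:225,200:350],None,fx=5,fy=5,interpolation=cv2.INTER_CUBIC))
plan([(.437,-.2195,.15,86.6,.6)])
E
```

```text
start [ 0.4381 -0.2195  0.2539] jaw -93.1 q7 -0.74 q1 -0.57 rows 2
{"gripper": [0.6, 0.6], "xyz": [[-0.06, 0.0, 2.5], [-0.11, 0.0, 4.99]], "twist": [0.003, 0.006]}
```

View pics/s11c.png

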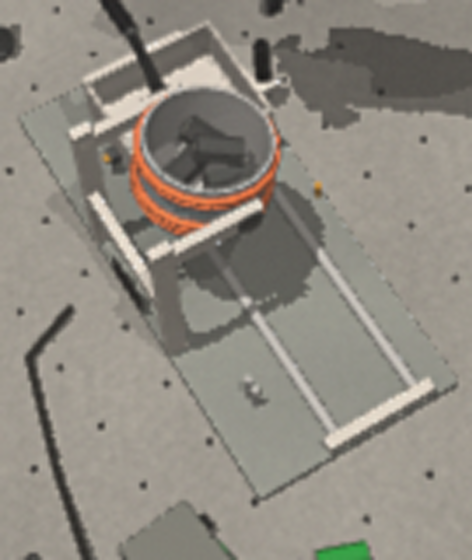

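View pics/t11c.png

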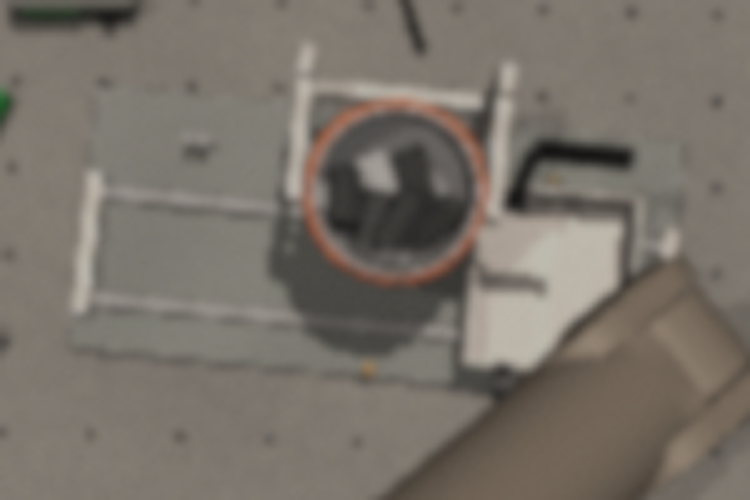

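Five dark pillars are in the pot, around (395,200) in the top crop. I measure the station yaw from the rail lines.

```bash
python3 - <<'E'
from h import *
d=read_camera('top'); s=read_camera('scene')
def yaw(a,b): v=a-b; return np.arctan2(-v[0],v[1])
for A,B,z in [((100,298),(450,332),.02),((110,190),(275,207),.02),((75,348),(455,390),.012)]:
    P=[unproj(d,p[0]/5+200-.4,p[1]/5+125-.4,z) for p in (A,B)]; print(P[0][:2].round(3),P[1][:2].round(3),yaw(P[0],P[1]).round(3))
for A,B,z in [((330,430),(250,305),.02),((412,375),(322,255),.02),((258,497),(20,120),.012),((330,440),(430,383),.03)]:
    P=[unproj(s,p[0]/3.5+165-.4,p[1]/3.5+140-.4,z) for p in (A,B)]; print(P[0][:2].round(3),P[1][:2].round(3),yaw(P[0],P[1]).round(3))
E
```

```text
[0.516 0.145] [ 0.496 -0.148] -0.069
[0.607 0.14 ] [0.597 0.001] -0.075
[0.475 0.165] [ 0.448 -0.154] -0.083
[0.61  0.142] [ 0.596 -0.011] -0.092
[0.513 0.143] [ 0.506 -0.015] -0.045
[0.702 0.154] [ 0.666 -0.338] -0.073
[0.619 0.153] [0.507 0.163] -1.654
```

Yaw is about -0.075 rad, the tray sits at about 0.019, and the pour station should put the handle at about (0.4475, -0.079). I go down on the handle.

>>> {"op": "move_arm", "data": {
  "gripper": [0.6, 0.6, 0.6, 0.6, 0.6],
  "xyz": [
    [-0.1, 0, 4],
    [-0.1, 0, 8],
    [-0.1, 0, 11.5],
    [-0.1, 0, 11.7],
    [-0.1, 0, 11.7]
  ],
  "twist": [0.02, 0.02, 0.02, 0.02, 0.02]
}}

```text
t: 26.5
eef_pos: [0.4364, -0.219, 0.1365]
tool_rot: [-0.0, 0.999, -0.037, -0.001]
contact_force: [-0.3, -0.8, 0.8]
gripper_width: 0.599
```

```bash
python3 - <<'E'
from h import *
d=snap('scene','s12.png')
cv2.imwrite('pics/s12c.png',cv2.resize(cv2.imread('pics/s12.png')[110:260,160:320],None,fx=4,fy=4))
print(get_obs()['contact_force'],[(np.round(s['centre'],4).tolist(),round(s['p'],2)) for s in spot_point('tray_handle','scene')][:2])
plan([(.437,-.2195,.082,85.7,.6)])
E
```

```text
[0.12433572 0.51576445 1.12393508] [([0.435, -0.2206, 0.0798], 0.6)]
start [ 0.4379 -0.2202  0.1387] jaw -94.3 q7 -0.58 q1 -0.36 rows 1
{"gripper": [0.6], "xyz": [[-0.09, -0.06, 0.27]], "twist": [0.0]}
```

View pics/s12c.png

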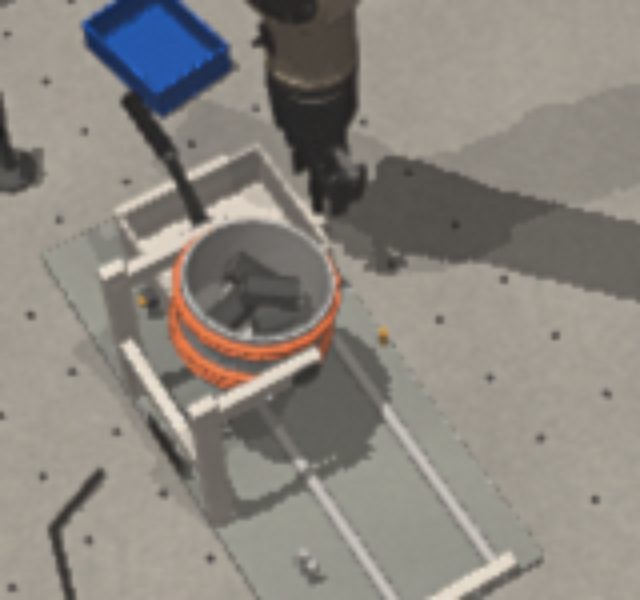

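>>> {"op": "move_arm", "data": {
  "gripper": [0, 0, 0, 0, 0],
  "xyz": [
    [-0.1, 0, 0.2],
    [-0.1, 0, 0.2],
    [-0.1, 0, 0.2],
    [-0.1, 0, 0.2],
    [-0.1, 0, 0.2]
  ],
  "twist": [0, 0, 0, 0, 0],
  "squeeze": 40
}}

```text
t: 27.02
eef_pos: [0.4366, -0.2198, 0.1362]
tool_rot: [-0.0, 0.999, -0.037, 0.001]
contact_force: [-1.6, 0.5, 8.6]
gripper_width: 0.197
```

```bash
python3 - <<'E'
from h import *
o=get_obs();print(o['gripper_width'],o['contact_force'],o['torque'])
plan([(.4476,-.0785,.082,None,0)],maxmm=30)
E
```

```text
0.197390628284816 [-1.57547786  0.48024277  8.58217615] [0.21795418 0.22980808 0.06532621]
start [ 0.4366 -0.2198  0.1362] jaw -94.3 q7 -0.57 q1 -0.35 rows 5
{"gripper": [0, 0, 0, 0, 0], "xyz": [[0.01, -2.84, 0.0], [0.02, -5.67, 0.01], [0.03, -8.51, 0.01], [0.03, -11.34, 0.01], [0.04, -14.18, 0.02]], "twist": [0.0, 0.0, 0.0, 0.0, 0.0]}
```

>>> {"op": "move_arm", "data": {
  "gripper": [0, 0, 0, 0, 0],
  "xyz": [
    [0, -2.8, 0],
    [0, -5.6, 0],
    [0, -8.4, 0],
    [0, -11.2, 0],
    [0, -14.0, 0]
  ],
  "twist": [0, 0, 0, 0, 0]
}}

```text
t: 27.43
eef_pos: [0.4461, -0.0809, 0.1365]
tool_rot: [0.001, 0.999, -0.039, 0.001]
contact_force: [-4.7, -4.7, 14.4]
gripper_width: 0.202
```

>>> {"op": "move_arm", "data": {
  "gripper": [0, 0, 0],
  "xyz": [
    [0, 0, 0],
    [0, 0, 0],
    [0, 0, 0]
  ],
  "twist": [0, 0, 0]
}}

```text
t: 27.68
eef_pos: [0.4465, -0.0791, 0.1362]
tool_rot: [-0.001, 0.999, -0.037, 0.0]
contact_force: [-5.0, 1.8, 15.9]
gripper_width: 0.193
```

```bash
python3 - <<'E'
from h import *
for i in range(3):
  d=read_camera('scene'); o=get_obs();print(o['gripper_width'],o['contact_force'].round(1),o['eef_pos'].round(4))
  print([(np.round(s['centre'],4).tolist(),round(s['p'],2)) for s in spot_point('tray_handle','scene')][:2])
snap('scene','s13.png'); cv2.imwrite('pics/s13c.png',cv2.resize(cv2.imread('pics/s13.png')[110:260,160:320],None,fx=4,fy=4))
E
```

```text
0.19882334554707518 [-5.6  3.4 16.6] [ 0.4465 -0.0793  0.1362]
[([0.4447, -0.0806, 0.0789], 0.88)]
0.19940390680336476 [-6.   2.9 17.7] [ 0.4466 -0.0793  0.1362]
[([0.4458, -0.0827, 0.0779], 0.55)]
0.19874898416064088 [-5.3  3.1 17.8] [ 0.4466 -0.0793  0.1362]
[([0.4445, -0.0811, 0.0758], 0.94)]
```

View pics/s13c.png

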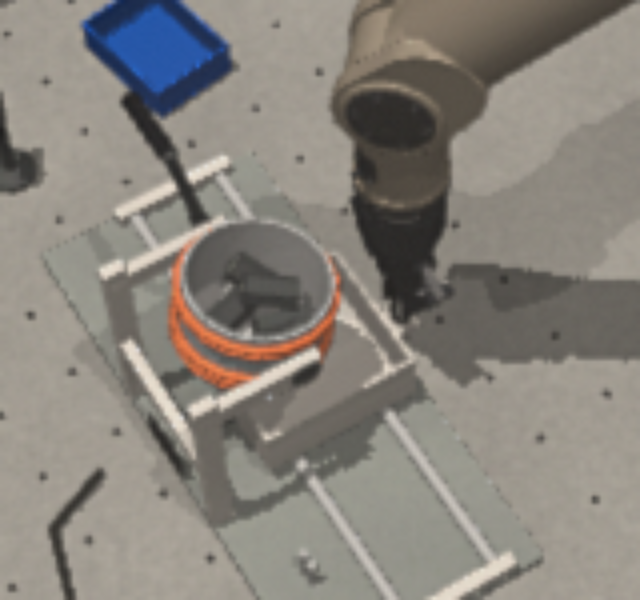

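The tray is under the pot. The force suggests the plunger wants to pull it a little further left, so I nudge 2 mm.

>>> {"op": "move_arm", "data": {
  "gripper": [0, 0, 0],
  "xyz": [
    [0, -0.2, 0],
    [0, -0.2, 0],
    [0, -0.2, 0]
  ],
  "twist": [0, 0, 0]
}}

```text
t: 28.28
eef_pos: [0.4465, -0.0787, 0.1362]
tool_rot: [-0.0, 0.999, -0.038, 0.001]
contact_force: [-5.6, -2.2, 14.3]
gripper_width: 0.198
```

>>> {"op": "move_arm", "data": {
  "gripper": [0.5, 0.5, 0.5, 0.5, 0.5],
  "xyz": [
    [0, 0, 0],
    [0, 0, 0],
    [0, 0, 0],
    [0, 0, 0],
    [0, 0, 0]
  ],
  "twist": [0, 0, 0, 0, 0]
}}

```text
t: 28.7
eef_pos: [0.4466, -0.0778, 0.1349]
tool_rot: [-0.0, 0.999, -0.037, 0.0]
contact_force: [0.7, 0.3, 0.1]
gripper_width: 0.502
```

>>> {"op": "move_arm", "data": {
  "gripper": [0.5, 0.5, 0.5, 0.5, 0.5],
  "xyz": [
    [0, 0, -4],
    [0, 0, -8],
    [0, 0, -12],
    [0, 0, -16],
    [0, 0, -20]
  ],
  "twist": [0, 0, 0, 0, 0]
}}

```text
t: 29.12
eef_pos: [0.4464, -0.0772, 0.3355]
tool_rot: [0.003, 0.999, -0.036, -0.002]
contact_force: [-16.4, -62.2, 13.3]
gripper_width: 0.501
```

```bash
python3 - <<'E'
from h import *
L=[]
for i in range(2):
 for c in ['scene','top']:
  d=read_camera(c)
  for q in ['tray_handle','tray_floor','lever_grip']:
    print(c,q,[(np.round(s['centre'],4).tolist(),round(s['p'],2)) for s in spot_point(q,c)][:1])
E
```

```text
scene tray_handle [([0.4432, -0.082, 0.0779], 0.86)]
scene tray_floor [([0.5475, -0.0877, 0.0337], 0.59)]
scene lever_grip [([0.5996, -0.2148, 0.2973], 0.81)]
top tray_handle []
top tray_floor [([0.5497, -0.0828, 0.0314], 0.6)]
top lever_grip [([0.5982, -0.2143, 0.2908], 0.69)]
scene tray_handle [([0.4483, -0.0798, 0.0778], 0.57)]
scene tray_floor [([0.5492, -0.086, 0.0348], 0.93)]
scene lever_grip [([0.596, -0.2157, 0.2978], 0.84)]
top tray_handle []
top tray_floor [([0.5459, -0.0855, 0.0304], 0.63)]
top lever_grip []
```

```bash
python3 - <<'E'
from h import *
o=get_obs();print(o['contact_force'].round(1),o['torque'].round(2),o['eef_pos'].round(4),o['q'].round(3),o['t'])
snap('scene','s14.png');snap('top','t14.png')
E
```

```text
[ 0.2 -0.5  0.5] [-0.01 -0.04  0.06] [ 0.4465 -0.0782  0.3348] [-1.208  0.224  1.454  2.075 -0.255  1.055 -1.275] 29.9167
```

View pics/s14.png

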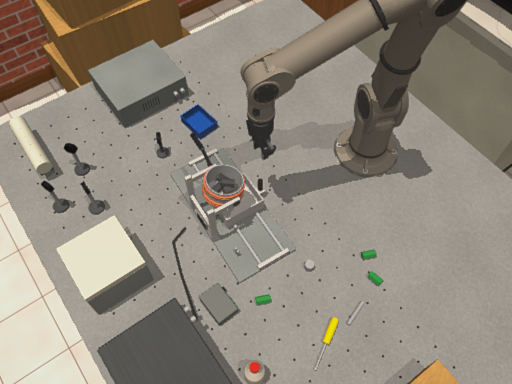

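View pics/t14.png

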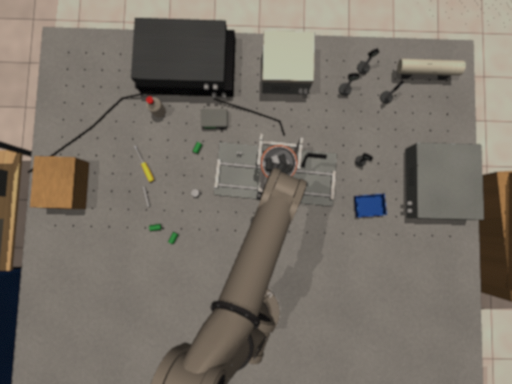

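The tray is under the pot and the force is back to zero. The -62 N was a fast elbow-posture swing with nothing near it. Next I go over the lever bar with the jaws across station x.

```bash
python3 - <<'E'
from h import *
plan([(.47,-.15,.33,-50,.6),(.597,-.217,.36,-4.3,.6)],maxmm=30,maxa=.1)
E
```

```text
start [ 0.4465 -0.0781  0.3348] jaw -94.3 q7 -1.28 q1 -1.21 rows 16
{"gripper": [0.6, 0.6, 0.6, 0.6, 0.6], "xyz": [[0.36, 0.87, -0.61], [0.72, 1.75, -1.23], [1.08, 2.62, -1.84], [1.44, 3.5, -2.46], [1.8, 4.37, -3.07]], "twist": [-0.097, -0.193, -0.29, -0.387, -0.484]}
{"gripper": [0.6, 0.6, 0.6, 0.6, 0.6], "xyz": [[-0.09, 0.94, -0.61], [-0.18, 1.88, -1.23], [-0.26, 2.83, -1.84], [0.86, 4.23, -2.22], [1.99, 5.62, -2.59]], "twist": [-0.097, -0.193, -0.29, -0.39, -0.49]}
{"gripper": [0.6, 0.6, 0.6, 0.6, 0.6], "xyz": [[0.34, 1.76, -0.37], [0.67, 3.53, -0.75], [1.01, 5.29, -1.12], [1.34, 7.05, -1.5], [1.68, 8.82, -1.87]], "twist": [-0.1, -0.199, -0.299, -0.399, -0.499]}
{"gripper": [0.6], "xyz": [[-0.55, 1.71, -0.37]], "twist": [-0.1]}
```

>>> {"op": "move_arm", "data": {
  "gripper": [0.6, 0.6, 0.6, 0.6, 0.6],
  "xyz": [
    [0.4, 0.9, -0.6],
    [0.7, 1.7, -1.2],
    [1.1, 2.6, -1.8],
    [1.4, 3.5, -2.5],
    [1.8, 4.4, -3.1]
  ],
  "twist": [-0.097, -0.193, -0.29, -0.387, -0.484]
}}

```text
t: 30.43
eef_pos: [0.4612, -0.1236, 0.3664]
tool_rot: [-0.0, 0.979, 0.205, 0.0]
contact_force: [-0.4, -0.5, 0.1]
gripper_width: 0.603
```

>>> {"op": "move_arm", "data": {
  "gripper": [0.6, 0.6, 0.6, 0.6, 0.6],
  "xyz": [
    [-0.1, 0.9, -0.6],
    [-0.2, 1.9, -1.2],
    [-0.3, 2.8, -1.8],
    [0.9, 4.2, -2.2],
    [2.0, 5.6, -2.6]
  ],
  "twist": [-0.097, -0.193, -0.29, -0.39, -0.49]
}}

```text
t: 30.85
eef_pos: [0.5023, -0.1668, 0.3921]
tool_rot: [-0.001, 0.9, 0.437, 0.001]
contact_force: [-0.3, 0.7, 0.5]
gripper_width: 0.599
```

```bash
python3 - <<'E'
from h import *
print(get_obs()['q'].round(3))
plan([(.597,-.217,.36,-4.3,.6)],maxmm=30,maxa=.1)
E
```

```text
[-0.698  0.251  1.098  1.838 -0.242  1.198 -0.19 ]
start [ 0.5023 -0.1668  0.3921] jaw -38.2 q7 -0.19 q1 -0.7 rows 6
{"gripper": [0.6, 0.6, 0.6, 0.6, 0.6], "xyz": [[0.32, 1.76, -0.36], [0.64, 3.52, -0.73], [0.96, 5.27, -1.09], [1.28, 7.03, -1.46], [1.6, 8.79, -1.82]], "twist": [-0.099, -0.197, -0.296, -0.394, -0.493]}
{"gripper": [0.6], "xyz": [[-0.55, 1.7, -0.36]], "twist": [-0.099]}
```

>>> {"op": "move_arm", "data": {
  "gripper": [0.6, 0.6, 0.6, 0.6, 0.6],
  "xyz": [
    [0.3, 1.8, -0.4],
    [0.6, 3.5, -0.7],
    [1.0, 5.3, -1.1],
    [1.3, 7.0, -1.5],
    [1.6, 8.8, -1.8]
  ],
  "twist": [-0.099, -0.197, -0.296, -0.394, -0.493]
}}

```text
t: 31.27
eef_pos: [0.5815, -0.2092, 0.4098]
tool_rot: [-0.0, 0.766, 0.643, -0.0]
contact_force: [-0.3, 0.6, 0.6]
gripper_width: 0.604
```

>>> {"op": "move_arm", "data": {
  "gripper": [0.6, 0.6, 0.6],
  "xyz": [
    [-0.6, 1.7, -0.4],
    [-0.6, 1.7, -0.4],
    [-0.6, 1.7, -0.4]
  ],
  "twist": [-0.1, -0.1, -0.1]
}}

```text
t: 31.52
eef_pos: [0.5965, -0.2184, 0.4135]
tool_rot: [0.0, 0.735, 0.678, -0.0]
contact_force: [-0.4, -0.4, -0.0]
gripper_width: 0.6
```

```bash
python3 - <<'E'
from h import *
o=get_obs();print(o['q'].round(3),o['contact_force'].round(1))
d=snap('scene','s15.png')
cv2.imwrite('pics/s15c.png',cv2.resize(cv2.imread('pics/s15.png')[80:280,140:330],None,fx=3,fy=3))
for c in ['scene','top']:
  print(c,[(np.round(s['centre'],4).tolist(),round(s['p'],2)) for s in spot_point('lever_grip',c)][:1])
plan([(.597,-.217,.298,-4.3,.6)])
E
```

```text
[-0.356  0.431  0.871  1.558 -0.336  1.311  0.476] [-0.4 -0.4 -0. ]
scene [([0.5961, -0.2184, 0.2962], 0.7)]
top [([0.5964, -0.2125, 0.2943], 0.83)]
start [ 0.5956 -0.2175  0.4136] jaw -4.6 q7 0.48 q1 -0.36 rows 2
{"gripper": [0.6, 0.6], "xyz": [[0.03, 0.07, 3.08], [0.05, 0.14, 6.16]], "twist": [-0.003, -0.005]}
```

View pics/s15c.png

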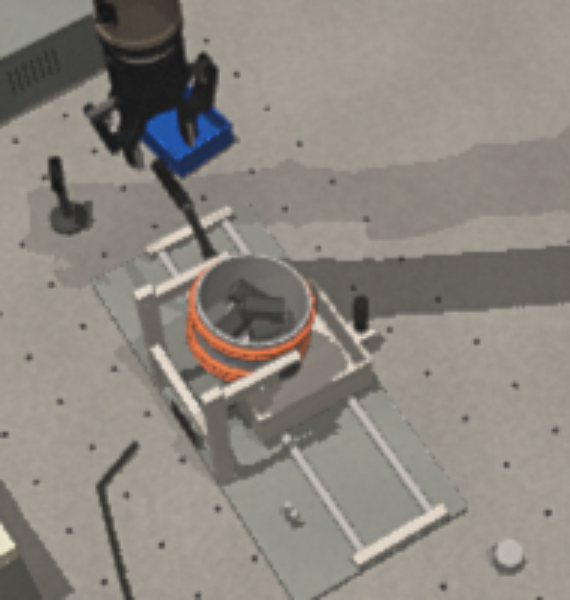

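The fingers straddle the bar, crop (170,185). I descend and close.

>>> {"op": "move_arm", "data": {
  "gripper": [0.6, 0.6, 0.6, 0.6, 0.6],
  "xyz": [
    [0, 0.1, 3.0],
    [0, 0.1, 6.1],
    [0, 0.1, 6.1],
    [0, 0.1, 6.1],
    [0, 0.1, 6.1]
  ],
  "twist": [0, 0, 0, 0, 0]
}}

```text
t: 32.08
eef_pos: [0.5975, -0.218, 0.3545]
tool_rot: [0.001, 0.735, 0.679, 0.0]
contact_force: [-0.3, 0.3, 0.9]
gripper_width: 0.595
```

>>> {"op": "move_arm", "data": {
  "gripper": [0, 0, 0, 0, 0],
  "xyz": [
    [0, 0, 0],
    [0, 0, 0],
    [0, 0, 0],
    [0, 0, 0],
    [0, 0, 0]
  ],
  "twist": [0, 0, 0, 0, 0],
  "squeeze": 50
}}

```text
t: 32.5
eef_pos: [0.5975, -0.2182, 0.3544]
tool_rot: [0.001, 0.734, 0.679, 0.001]
contact_force: [-2.3, 1.5, 6.7]
gripper_width: 0.166
```

```bash
cat >> h.py <<'E'
PSI=-.075; AX=np.array([.585,-.0895])
def lever(th,r=.1098):
    f=.3535-th; xp=r*np.sin(f); z=.19+r*np.cos(f)
    c,s=np.cos(PSI),np.sin(PSI)
    return AX[0]+xp*c+.126*s, AX[1]+xp*s-.126*c, z
def arc(ths,th0):
    """relative rows in tool axes from lever(th0)"""
    o=get_obs();q=o['tool_rot'];R=Rn.from_quat([q[1],q[2],q[3],q[0]]).as_matrix()
    b=np.array(lever(th0))
    return [((R.T@(np.array(lever(t))-b))*100).round(2).tolist() for t in ths]
E
python3 - <<'E'
from h import *
o=get_obs();print(o['q'].round(3),o['contact_force'].round(1),o['gripper_width'],o['eef_pos'].round(4))
d=snap('scene','s16.png')
cv2.imwrite('pics/s16c.png',cv2.resize(cv2.imread('pics/s16.png')[80:280,140:330],None,fx=3,fy=3))
p=o['eef_pos']-[0,0,.054]
for t in [.05,.1,.15,.2]: print(t,np.round(lever(t),4))
print(np.round(p,4))
E
```

```text
[-0.338  0.475  0.843  1.637 -0.376  1.199  0.51 ] [-2.3  1.5  6.7] 0.16627840363420507 [ 0.5975 -0.2182  0.3544]
0.05 [ 0.6083 -0.2176  0.2948]
0.1 [ 0.603  -0.2172  0.2963]
0.15 [ 0.5977 -0.2168  0.2975]
0.2 [ 0.5923 -0.2164  0.2985]
[ 0.5975 -0.2182  0.3004]
```

View pics/s16c.png

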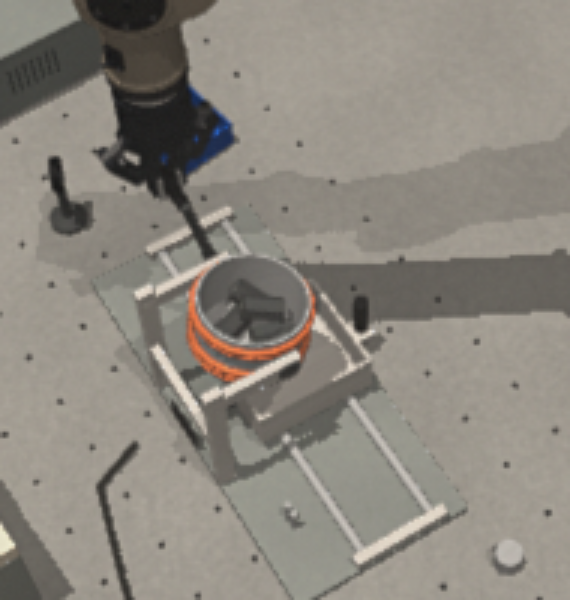

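```bash
python3 - <<'E'
from h import *
for a in [.15,.65,1.15,1.55,1.95]:
    e={.15:.65,.65:1.15,1.15:1.55,1.55:1.95,1.95:2.42}[a]
    print(a,json.dumps(arc(np.linspace(a,e,6)[1:],a)))
E
```

```text
0.15 [[-0.0, -1.08, -0.17], [-0.01, -2.18, -0.23], [-0.01, -3.28, -0.18], [-0.02, -4.36, -0.02], [-0.02, -5.43, 0.24]]
0.65 [[-0.0, -1.03, 0.37], [-0.01, -2.02, 0.84], [-0.01, -2.96, 1.41], [-0.02, -3.84, 2.07], [-0.02, -4.65, 2.82]]
1.15 [[-0.0, -0.59, 0.65], [-0.0, -1.12, 1.35], [-0.01, -1.6, 2.08], [-0.01, -2.02, 2.86], [-0.01, -2.38, 3.66]]
1.55 [[-0.0, -0.29, 0.83], [-0.0, -0.51, 1.68], [-0.0, -0.67, 2.54], [-0.0, -0.75, 3.42], [-0.0, -0.76, 4.3]]
1.95 [[0.0, 0.07, 1.03], [0.0, 0.24, 2.05], [0.0, 0.51, 3.04], [0.0, 0.86, 4.01], [0.0, 1.31, 4.94]]
```

>>> {"op": "move_arm", "data": {
  "gripper": [0, 0, 0, 0, 0],
  "xyz": [
    [0, -1.1, -0.2],
    [0, -2.2, -0.2],
    [0, -3.3, -0.2],
    [0, -4.4, 0],
    [0, -5.4, 0.2]
  ],
  "twist": [0, 0, 0, 0, 0]
}}

```text
t: 32.97
eef_pos: [0.5465, -0.2146, 0.3543]
tool_rot: [0.005, 0.734, 0.679, 0.003]
contact_force: [6.3, 0.5, 7.5]
gripper_width: 0.17
```

```bash
python3 - <<'E'
from h import *
o=get_obs();print(o['q'].round(3),o['contact_force'].round(1),o['gripper_width'],o['eef_pos'].round(4)-[0,0,.054],np.round(lever(.65),4))
print([(np.round(s['centre'],4).tolist(),round(s['p'],2)) for s in (read_camera('scene'),spot_point('lever_grip','scene'))[1]][:1])
E
```

```text
[-0.398  0.374  0.879  1.761 -0.317  1.143  0.499] [6.3 0.5 7.5] 0.17029332910876818 [ 0.5465 -0.2146  0.3003] [ 0.5436 -0.2127  0.295 ]
[([0.5491, -0.2151, 0.2957], 0.86)]
```

>>> {"op": "move_arm", "data": {
  "gripper": [0, 0, 0, 0, 0],
  "xyz": [
    [0, -1.0, 0.4],
    [0, -2.0, 0.9],
    [0, -3.0, 1.5],
    [0, -3.8, 2.2],
    [0, -4.6, 2.9]
  ],
  "twist": [0, 0, 0, 0, 0]
}}

```text
t: 33.48
eef_pos: [0.5003, -0.2113, 0.3245]
tool_rot: [0.004, 0.734, 0.679, 0.003]
contact_force: [8.6, -3.2, 3.9]
gripper_width: 0.163
```

>>> {"op": "move_arm", "data": {
  "gripper": [0, 0, 0, 0, 0],
  "xyz": [
    [0, -0.6, 0.7],
    [0, -1.1, 1.4],
    [0, -1.6, 2.1],
    [0, -2.0, 2.9],
    [0, -2.4, 3.7]
  ],
  "twist": [0, 0, 0, 0, 0]
}}

```text
t: 33.9
eef_pos: [0.4765, -0.2096, 0.2872]
tool_rot: [0.004, 0.735, 0.679, 0.002]
contact_force: [4.4, -1.8, 9.6]
gripper_width: 0.165
```

```bash
python3 - <<'E'
from h import *
o=get_obs();print(o['q'].round(3),o['contact_force'].round(1),o['gripper_width'],o['eef_pos'].round(4)-[0,0,.054],np.round(lever(1.55),4))
snap('scene','s17.png')
print([(np.round(s['centre'],4).tolist(),round(s['p'],2)) for s in spot_point('lever_grip','scene')][:1])
cv2.imwrite('pics/s17c.png',cv2.resize(cv2.imread('pics/s17.png')[80:280,140:330],None,fx=3,fy=3))
E
```

```text
[-0.42   0.319  0.881  1.987 -0.301  0.96   0.531] [ 4.4 -1.8  9.6] 0.16535185497946803 [ 0.4765 -0.2096  0.2332] [ 0.4736 -0.2075  0.2301]
[([0.4783, -0.2043, 0.2365], 0.65)]
```

View pics/s17c.png

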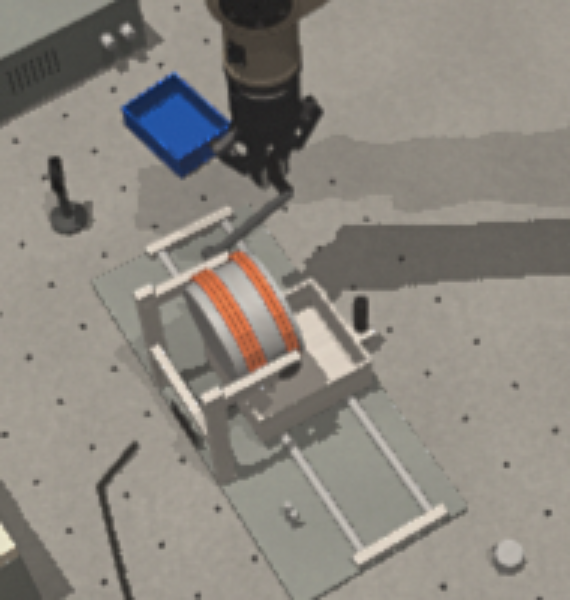

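The pot is at about 1.5 rad and the lever is following. I continue to full tip.

>>> {"op": "move_arm", "data": {
  "gripper": [0, 0, 0, 0, 0],
  "xyz": [
    [0, -0.3, 0.8],
    [0, -0.5, 1.7],
    [0, -0.7, 2.5],
    [0, -0.75, 3.4],
    [0, -0.75, 4.3]
  ],
  "twist": [0, 0, 0, 0, 0]
}}

```text
t: 34.42
eef_pos: [0.4674, -0.209, 0.2434]
tool_rot: [0.002, 0.735, 0.678, 0.001]
contact_force: [-0.8, -1.8, 8.3]
gripper_width: 0.17
```

>>> {"op": "move_arm", "data": {
  "gripper": [0, 0, 0, 0, 0],
  "xyz": [
    [0, 0.1, 1.0],
    [0, 0.2, 2.0],
    [0, 0.5, 3.0],
    [0, 0.9, 4.0],
    [0, 1.3, 4.9]
  ],
  "twist": [0, 0, 0, 0, 0]
}}

```text
t: 34.83
eef_pos: [0.4769, -0.2097, 0.1925]
tool_rot: [-0.001, 0.735, 0.678, -0.001]
contact_force: [-9.5, -1.5, 6.9]
gripper_width: 0.168
```

>>> {"op": "move_arm", "data": {
  "gripper": [0, 0, 0, 0],
  "xyz": [
    [0, 0.2, 0.3],
    [0, 0.2, 0.3],
    [0, 0.2, 0.3],
    [0, 0.2, 0.3]
  ],
  "twist": [0, 0, 0, 0]
}}

```text
t: 35.17
eef_pos: [0.4783, -0.2097, 0.1888]
tool_rot: [-0.002, 0.735, 0.678, -0.002]
contact_force: [-5.8, -3.7, -5.4]
gripper_width: 0.165
```

```bash
python3 - <<'E'
from h import *
o=get_obs();print(o['q'].round(3),o['contact_force'].round(1),o['gripper_width'],o['eef_pos'].round(4)-[0,0,.054],np.round(lever(2.4),4))
snap('scene','s18.png');snap('top','t18.png')
print([(np.round(s['centre'],4).tolist(),round(s['p'],2)) for s in spot_point('lever_grip','scene')][:1])
cv2.imwrite('pics/s18c.png',cv2.resize(cv2.imread('pics/s18.png')[80:280,140:330],None,fx=3,fy=3))
E
```

```text
[-0.298  0.477  0.76   2.057 -0.459  0.786  0.66 ] [-5.8 -3.7 -5.4] 0.1652255099817235 [ 0.4783 -0.2097  0.1348] [ 0.4782 -0.2078  0.1397]
[([0.4776, -0.2091, 0.1426], 0.9)]
```

View pics/s18c.png

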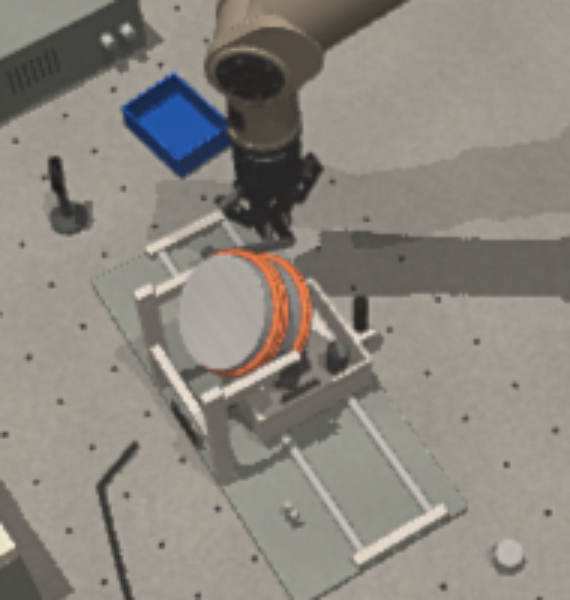

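The pot is fully tipped and pillars are visible in the tray. I swing it back.

```bash
python3 - <<'E'
from h import *
L=np.linspace(2.4,0,21)
for k in range(0,20,5): print(json.dumps(arc(L[k+1:k+6],L[k])))
E
```

```text
[[-0.0, -0.54, -1.2], [-0.01, -0.93, -2.46], [-0.01, -1.16, -3.75], [-0.01, -1.24, -5.07], [-0.01, -1.17, -6.38]]
[[0.0, 0.23, -1.3], [0.0, 0.62, -2.55], [0.0, 1.16, -3.76], [0.01, 1.83, -4.89], [0.01, 2.64, -5.93]]
[[0.0, 0.93, -0.94], [0.01, 1.96, -1.76], [0.01, 3.08, -2.45], [0.02, 4.27, -3.0], [0.03, 5.53, -3.4]]
[[0.01, 1.29, -0.25], [0.01, 2.61, -0.34], [0.02, 3.92, -0.28], [0.03, 5.22, -0.06], [0.04, 6.48, 0.31]]
```

>>> {"op": "move_arm", "data": {
  "gripper": [0, 0, 0, 0, 0],
  "xyz": [
    [0, -0.5, -1.5],
    [0, -0.9, -2.8],
    [0, -1.1, -4.1],
    [0, -1.2, -5.4],
    [0, -1.2, -6.7]
  ],
  "twist": [0, 0, 0, 0, 0]
}}

```text
t: 35.73
eef_pos: [0.4688, -0.209, 0.2575]
tool_rot: [0.001, 0.735, 0.678, -0.001]
contact_force: [4.4, -5.2, -5.4]
gripper_width: 0.166
```

>>> {"op": "move_arm", "data": {
  "gripper": [0, 0, 0, 0, 0],
  "xyz": [
    [0, 0.2, -1.3],
    [0, 0.6, -2.5],
    [0, 1.2, -3.8],
    [0, 1.8, -4.9],
    [0, 2.6, -5.9]
  ],
  "twist": [0, 0, 0, 0, 0]
}}

```text
t: 36.15
eef_pos: [0.4943, -0.2108, 0.3164]
tool_rot: [0.0, 0.735, 0.678, -0.001]
contact_force: [1.0, -5.0, -11.6]
gripper_width: 0.164
```

```bash
python3 - <<'E'
from h import *
o=get_obs();print(o['q'].round(3),o['contact_force'].round(1),o['gripper_width'],o['eef_pos'].round(4)-[0,0,.054],np.round(lever(1.2),4))
E
```

```text
[-0.43   0.321  0.894  1.913 -0.287  1.043  0.506] [  1.   -5.  -11.6] 0.16435724827088063 [ 0.4943 -0.2108  0.2624] [ 0.4936 -0.209   0.2628]
```

Now the last half, with a small overshoot so the pot meets the upright stop.

>>> {"op": "move_arm", "data": {
  "gripper": [0, 0, 0, 0, 0],
  "xyz": [
    [0, 0.9, -0.9],
    [0, 2.0, -1.8],
    [0, 3.1, -2.5],
    [0, 4.3, -3.1],
    [0, 5.5, -3.6]
  ],
  "twist": [0, 0, 0, 0, 0]
}}

```text
t: 36.57
eef_pos: [0.5476, -0.215, 0.3534]
tool_rot: [-0.003, 0.735, 0.678, -0.001]
contact_force: [-9.2, 2.9, 8.5]
gripper_width: 0.163
```

>>> {"op": "move_arm", "data": {
  "gripper": [0, 0, 0, 0, 0],
  "xyz": [
    [0, 1.3, -0.2],
    [0, 2.6, -0.3],
    [0, 3.9, -0.3],
    [0, 5.2, -0.1],
    [0, 6.3, 0.2]
  ],
  "twist": [0, 0, 0, 0, 0]
}}

```text
t: 36.98
eef_pos: [0.6121, -0.2195, 0.3508]
tool_rot: [-0.001, 0.735, 0.679, -0.001]
contact_force: [-7.4, 1.3, 6.8]
gripper_width: 0.165
```

>>> {"op": "move_arm", "data": {
  "gripper": [0, 0, 0],
  "xyz": [
    [0, 0.5, 0.2],
    [0, 0.5, 0.2],
    [0, 0.5, 0.2]
  ],
  "twist": [0, 0, 0]
}}

```text
t: 37.23
eef_pos: [0.6153, -0.2199, 0.35]
tool_rot: [-0.003, 0.735, 0.678, -0.001]
contact_force: [-14.4, 3.7, 17.4]
gripper_width: 0.164
```

```bash
python3 - <<'E'
from h import *
o=get_obs();print(o['q'].round(3),o['contact_force'].round(1),o['gripper_width'],o['eef_pos'].round(4)-[0,0,.054],np.round(lever(0),4))
snap('scene','s19.png');
print([(np.round(s['centre'],4).tolist(),round(s['p'],2)) for s in spot_point('lever_grip','scene')][:1])
E
```

```text
[-0.317  0.515  0.834  1.594 -0.4    1.218  0.515] [-14.4   3.7  17.4] 0.16405075520006407 [ 0.6153 -0.2199  0.296 ] [ 0.6135 -0.218   0.293 ]
[([0.6163, -0.2151, 0.294], 0.65)]
```

The pot is on the upright stop at -14 N. I release and rise.

>>> {"op": "move_arm", "data": {
  "gripper": [0.5, 0.5, 0.5, 0.5, 0.5],
  "xyz": [
    [0, -0.2, 0],
    [0, -0.2, 0],
    [0, -0.2, 0],
    [0, -0.2, -1],
    [0, -0.2, -3]
  ],
  "twist": [0, 0, 0, 0, 0]
}}

```text
t: 37.75
eef_pos: [0.6153, -0.2184, 0.3764]
tool_rot: [-0.002, 0.734, 0.679, -0.001]
contact_force: [0.4, 0.1, 0.4]
gripper_width: 0.5
```

>>> {"op": "move_arm", "data": {
  "gripper": [0.5, 0.5, 0.5, 0.5],
  "xyz": [
    [0, 0, -2],
    [0, 0, -4],
    [0, 0, -4],
    [0, 0, -4]
  ],
  "twist": [0, 0, 0, 0]
}}

```text
t: 38.08
eef_pos: [0.6163, -0.2197, 0.4195]
tool_rot: [0.001, 0.734, 0.679, 0.001]
contact_force: [-0.1, -0.9, 0.5]
gripper_width: 0.501
```

```bash
python3 - <<'E'
from h import *
snap('scene','s20.png');snap('top','t20.png')
for q in ['lever_grip','tray_floor','tray_handle','pillar1']:
  for c in ['scene','top']:
    print(c,q,[(np.round(s['centre'],4).tolist(),round(s['p'],2)) for s in spot_point(q,c)][:8 if q=='pillar1' else 1])
cv2.imwrite('pics/s20c.png',cv2.resize(cv2.imread('pics/s20.png')[130:280,160:320],None,fx=4,fy=4,interpolation=cv2.INTER_CUBIC))
cv2.imwrite('pics/t20c.png',cv2.resize(cv2.imread('pics/t20.png')[125:225,200:350],None,fx=5,fy=5,interpolation=cv2.INTER_CUBIC))
E
```

```text
scene lever_grip [([0.6168, -0.2177, 0.2898], 0.63)]
top lever_grip []
scene tray_floor [([0.5462, -0.085, 0.0344], 0.81)]
top tray_floor [([0.5478, -0.086, 0.0337], 0.59)]
scene tray_handle [([0.4444, -0.0799, 0.0809], 0.81)]
top tray_handle [([0.4479, -0.0813, 0.0781], 0.49)]
scene pillar1 [([0.2942, 0.3277, 0.0119], 0.7), ([0.6727, 0.245, 0.0115], 0.69), ([0.328, 0.4027, 0.0121], 0.64), ([0.5533, -0.0701, 0.0657], 0.57), ([0.5005, -0.0612, 0.0566], 0.47)]
top pillar1 [([0.2947, 0.335, 0.0088], 0.57), ([0.5322, -0.108, 0.0476], 0.56), ([0.331, 0.4053, 0.0134], 0.56), ([0.5542, -0.0391, 0.047], 0.51), ([0.6698, 0.247, 0.0124], 0.42), ([0.4989, -0.0546, 0.0579], 0.38)]
```

View pics/s20c.png

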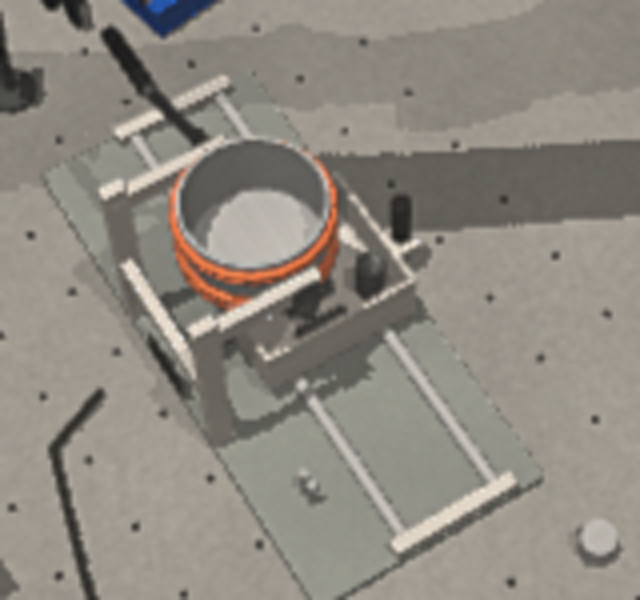

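View pics/t20c.png

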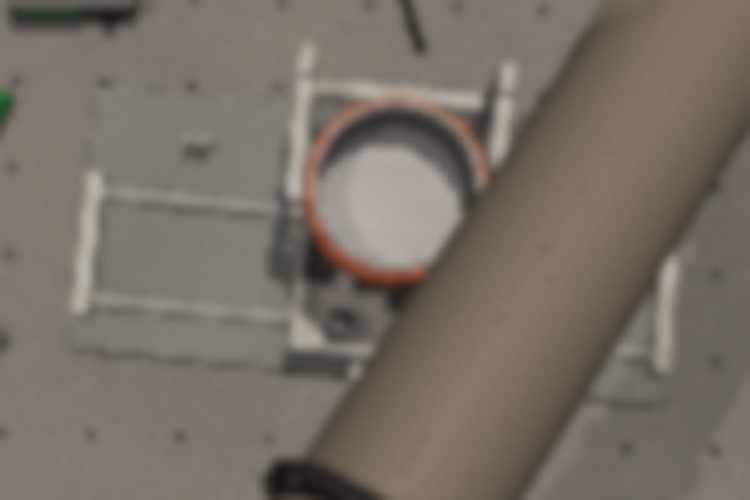

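The pot is empty and upright, and the tray is still at the pour station. Before moving the tray I swing the arm aside to see all of it.

```bash
python3 - <<'E'
from h import *
plan([(.50,-.30,.34,-50,.6),(.44,-.30,.25,-94,.6)],maxmm=30,maxa=.1)
E
```

```text
start [ 0.6157 -0.2193  0.4176] jaw -4.5 q7 0.48 q1 -0.34 rows 16
{"gripper": [0.6, 0.6, 0.6, 0.6, 0.6], "xyz": [[-1.12, -1.36, 0.3], [-2.24, -2.72, 0.59], [-3.36, -4.08, 0.89], [-4.48, -5.45, 1.18], [-5.6, -6.81, 1.48]], "twist": [0.099, 0.198, 0.298, 0.397, 0.496]}
{"gripper": [0.6, 0.6, 0.6, 0.6, 0.6], "xyz": [[-1.63, -0.66, 0.3], [-3.26, -1.33, 0.59], [-4.9, -1.99, 0.89], [-5.3, -2.62, 2.01], [-5.71, -3.25, 3.14]], "twist": [0.099, 0.198, 0.298, 0.394, 0.49]}
{"gripper": [0.6, 0.6, 0.6, 0.6, 0.6], "xyz": [[-0.66, -0.36, 1.13], [-1.31, -0.73, 2.25], [-1.97, -1.09, 3.38], [-2.62, -1.45, 4.5], [-3.28, -1.82, 5.63]], "twist": [0.096, 0.192, 0.288, 0.384, 0.48]}
{"gripper": [0.6], "xyz": [[-0.75, -0.02, 1.13]], "twist": [0.096]}
```

>>> {"op": "move_arm", "data": {
  "gripper": [0.6, 0.6, 0.6, 0.6, 0.6],
  "xyz": [
    [-1.1, -1.4, 0.3],
    [-2.2, -2.7, 0.6],
    [-3.4, -4.1, 0.9],
    [-4.5, -5.4, 1.2],
    [-5.6, -6.8, 1.5]
  ],
  "twist": [0.099, 0.198, 0.298, 0.397, 0.496]
}}

```text
t: 39.0
eef_pos: [0.5428, -0.2703, 0.4027]
tool_rot: [-0.0, 0.88, 0.475, 0.0]
contact_force: [-0.0, -0.2, 1.0]
gripper_width: 0.601
```

>>> {"op": "move_arm", "data": {
  "gripper": [0.6, 0.6, 0.6, 0.6, 0.6],
  "xyz": [
    [-1.6, -0.7, 0.3],
    [-3.3, -1.3, 0.6],
    [-4.9, -2.0, 0.9],
    [-5.3, -2.6, 2.0],
    [-5.7, -3.2, 3.1]
  ],
  "twist": [0.099, 0.198, 0.298, 0.394, 0.49]
}}

```text
t: 39.42
eef_pos: [0.4847, -0.3013, 0.3721]
tool_rot: [0.0, 0.969, 0.247, 0.001]
contact_force: [1.4, 0.3, -1.5]
gripper_width: 0.601
```

```bash
python3 - <<'E'
from h import *
print(get_obs()['q'].round(2))
snap('scene','s21.png');snap('top','t21.png')
for q in ['pillar1','tray_handle','tray_floor']:
  for c in ['scene','top']:
    print(c,q,[(np.round(s['centre'],4).tolist(),round(s['p'],2)) for s in spot_point(q,c)][:8 if q=='pillar1' else 1])
cv2.imwrite('pics/s21c.png',cv2.resize(cv2.imread('pics/s21.png')[170:240,200:280],None,fx=8,fy=8,interpolation=cv2.INTER_CUBIC))
cv2.imwrite('pics/t21c.png',cv2.resize(cv2.imread('pics/t21.png')[125:225,200:350],None,fx=5,fy=5,interpolation=cv2.INTER_CUBIC))
E
```

```text
[-0.41  0.44  1.17  1.78 -0.43  1.22 -0.19]
scene pillar1 [([0.6731, 0.2458, 0.0107], 0.69), ([0.5556, -0.0393, 0.0464], 0.55), ([0.2928, 0.327, 0.0122], 0.55), ([0.5523, -0.0679, 0.0669], 0.49), ([0.4996, -0.0583, 0.0592], 0.48), ([0.3301, 0.4038, 0.0079], 0.46)]
top pillar1 [([0.2953, 0.3318, 0.0096], 0.59), ([0.5305, -0.1062, 0.0446], 0.53), ([0.67, 0.2501, 0.0123], 0.53), ([0.3358, 0.406, 0.0148], 0.42), ([0.5541, -0.0413, 0.0454], 0.37)]
scene tray_handle [([0.4473, -0.0792, 0.0791], 0.64)]
top tray_handle [([0.453, -0.0833, 0.0803], 0.95)]
scene tray_floor [([0.4989, -0.0577, 0.0593], 0.75)]
top tray_floor [([0.549, -0.0844, 0.032], 0.82)]
```

View pics/s21c.png

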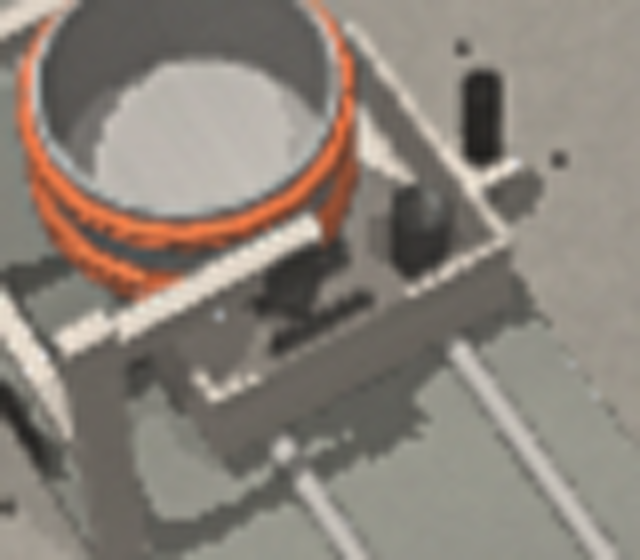

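View pics/t21c.png

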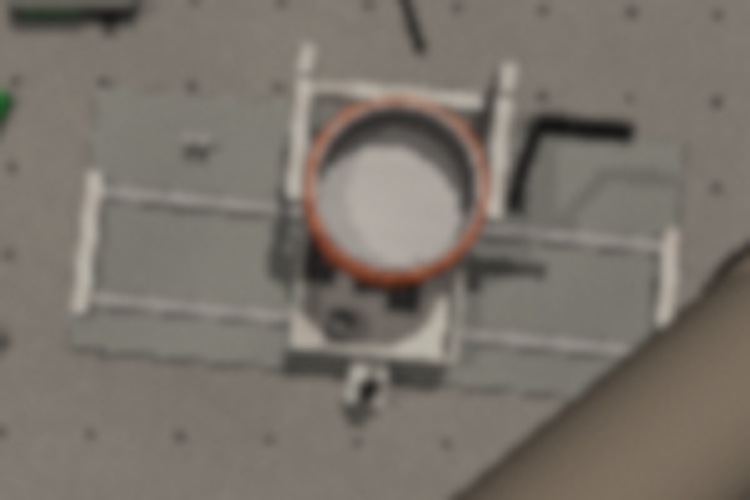

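Every pillar I can see lies inside the tray, and nothing has spilled on the plate. I return to the handle.

```bash
python3 - <<'E'
from h import *
plan([(.43,-.15,.24,-94.3,.6),(.4465,-.0795,.2,-94.3,.6)],maxmm=35,maxa=.11)
E
```

```text
start [ 0.4864 -0.3003  0.3725] jaw -60.9 q7 -0.18 q1 -0.41 rows 9
{"gripper": [0.6, 0.6, 0.6, 0.6, 0.6], "xyz": [[0.4, -2.65, 1.31], [0.79, -5.29, 2.61], [1.19, -7.94, 3.92], [1.59, -10.59, 5.23], [1.98, -13.23, 6.53]], "twist": [0.097, 0.194, 0.291, 0.389, 0.486]}
{"gripper": [0.6, 0.6, 0.6, 0.6], "xyz": [[-0.89, -2.53, 1.31], [-0.28, -4.86, 2.64], [0.32, -7.2, 3.97], [0.92, -9.54, 5.3]], "twist": [0.097, 0.097, 0.097, 0.097]}
```

>>> {"op": "move_arm", "data": {
  "gripper": [0.6, 0.6, 0.6, 0.6, 0.6],
  "xyz": [
    [0.4, -2.6, 1.3],
    [0.8, -5.3, 2.6],
    [1.2, -7.9, 3.9],
    [1.6, -10.6, 5.2],
    [2.0, -13.2, 6.5]
  ],
  "twist": [0.097, 0.194, 0.291, 0.389, 0.486]
}}

```text
t: 40.23
eef_pos: [0.4391, -0.174, 0.3066]
tool_rot: [0.0, 1.0, 0.008, 0.0]
contact_force: [0.0, -0.1, 0.6]
gripper_width: 0.601
```

>>> {"op": "move_arm", "data": {
  "gripper": [0.6, 0.6, 0.6, 0.6, 0.6],
  "xyz": [
    [-0.9, -2.5, 1.3],
    [-0.3, -4.9, 2.6],
    [0.3, -7.2, 4.0],
    [0.9, -9.5, 5.3],
    [0.9, -9.5, 5.3]
  ],
  "twist": [0.097, 0.097, 0.097, 0.097, 0.097]
}}

```text
t: 40.65
eef_pos: [0.4471, -0.0751, 0.2521]
tool_rot: [-0.001, 0.999, -0.035, -0.002]
contact_force: [0.4, 0.4, -1.2]
gripper_width: 0.605
```

```bash
python3 - <<'E'
from h import *
print(get_obs()['q'].round(3))
d=snap('scene','s22.png');cv2.imwrite('pics/s22c.png',cv2.resize(cv2.imread('pics/s22.png')[110:260,160:320],None,fx=4,fy=4))
plan([(.4465,-.0795,.082,-94.3,.6)])
E
```

```text
[-1.003  0.471  1.34   2.168 -0.576  0.947 -0.965]
start [ 0.4469 -0.0776  0.2532] jaw -94.1 q7 -0.96 q1 -1.0 rows 3
{"gripper": [0.6, 0.6, 0.6], "xyz": [[-0.0, 0.06, 3.91], [-0.0, 0.13, 7.81], [-0.01, 0.19, 11.72]], "twist": [0.001, 0.002, 0.004]}
```

View pics/s22c.png

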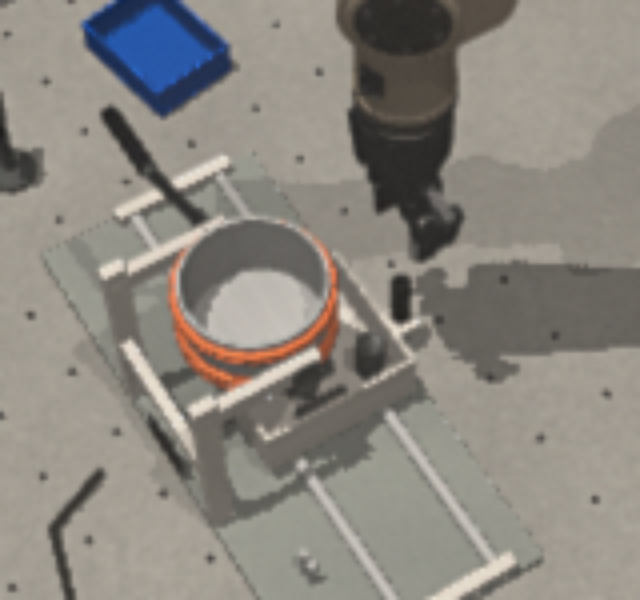

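>>> {"op": "move_arm", "data": {
  "gripper": [0.6, 0.6, 0.6, 0.6, 0.6],
  "xyz": [
    [0, 0.1, 4.0],
    [0, 0.1, 8.0],
    [0, 0.2, 11.5],
    [0, 0.2, 11.7],
    [0, 0.2, 11.7]
  ],
  "twist": [0, 0, 0, 0, 0]
}}

```text
t: 41.12
eef_pos: [0.4457, -0.0832, 0.1369]
tool_rot: [0.0, 0.999, -0.039, -0.001]
contact_force: [-0.8, -0.2, 1.0]
gripper_width: 0.603
```

>>> {"op": "move_arm", "data": {
  "gripper": [0, 0, 0, 0, 0],
  "xyz": [
    [0, 0, 0],
    [0, 0, 0],
    [0, 0, 0],
    [0, 0, 0],
    [0, 0, 0]
  ],
  "twist": [0, 0, 0, 0, 0],
  "squeeze": 40
}}

```text
t: 41.53
eef_pos: [0.4477, -0.0814, 0.1389]
tool_rot: [-0.001, 0.999, -0.038, 0.002]
contact_force: [-1.9, 2.4, 9.8]
gripper_width: 0.199
```

```bash
python3 - <<'E'
from h import *
o=get_obs();print(o['q'].round(3),o['contact_force'].round(1),o['gripper_width'])
plan([(.4465+.012,-.0795+.1595,.082,None,0)],maxmm=20)
E
```

```text
[-0.729  0.602  1.008  2.248 -0.819  0.719 -0.782] [-1.9  2.4  9.8] 0.19854512605084357
start [ 0.4477 -0.0814  0.1389] jaw -94.4 q7 -0.78 q1 -0.73 rows 9
{"gripper": [0, 0, 0, 0, 0], "xyz": [[-0.02, -1.8, 0.04], [-0.03, -3.59, 0.07], [-0.05, -5.39, 0.11], [-0.07, -7.19, 0.15], [-0.09, -8.99, 0.18]], "twist": [0.0, 0.0, 0.0, 0.0, 0.0]}
{"gripper": [0, 0, 0, 0], "xyz": [[-0.02, -1.8, 0.04], [-0.03, -3.59, 0.07], [-0.05, -5.39, 0.11], [-0.07, -7.19, 0.15]], "twist": [0.0, 0.0, 0.0, 0.0]}
```

>>> {"op": "move_arm", "data": {
  "gripper": [0, 0, 0, 0, 0],
  "xyz": [
    [0, -1.5, 0],
    [0, -3.4, 0],
    [0, -5.3, 0],
    [0, -7.2, 0],
    [0, -9.0, 0]
  ],
  "twist": [0, 0, 0, 0, 0]
}}

```text
t: 41.95
eef_pos: [0.454, 0.0082, 0.139]
tool_rot: [-0.0, 0.999, -0.039, 0.001]
contact_force: [-3.0, -2.1, 10.0]
gripper_width: 0.198
```

```bash
python3 - <<'E'
from h import *
o=get_obs();print(o['q'].round(3),o['contact_force'].round(1),o['gripper_width'],o['eef_pos'])
E
```

```text
[-0.941  0.615  1.03   2.251 -0.838  0.729 -0.963] [-3.  -2.1 10. ] 0.19753196618215726 [0.45399264 0.00823227 0.13895203]
```

>>> {"op": "move_arm", "data": {
  "gripper": [0, 0, 0, 0, 0],
  "xyz": [
    [0, -1.8, 0],
    [0, -3.5, 0],
    [0, -5.0, 0],
    [0, -6.2, 0],
    [0, -7.1, 0]
  ],
  "twist": [0, 0, 0, 0, 0]
}}

```text
t: 42.37
eef_pos: [0.459, 0.0787, 0.1389]
tool_rot: [-0.0, 0.999, -0.038, 0.001]
contact_force: [-4.3, -1.2, 11.3]
gripper_width: 0.198
```

>>> {"op": "move_arm", "data": {
  "gripper": [0, 0, 0],
  "xyz": [
    [0, 0, 0],
    [0, 0, 0],
    [0, 0, 0]
  ],
  "twist": [0, 0, 0]
}}

```text
t: 42.62
eef_pos: [0.4591, 0.0801, 0.1389]
tool_rot: [-0.002, 0.999, -0.038, 0.001]
contact_force: [-5.3, 3.8, 12.5]
gripper_width: 0.195
```

```bash
python3 - <<'E'
from h import *
o=get_obs();print(o['q'].round(3),o['contact_force'].round(1),o['gripper_width'],o['eef_pos'])
d=snap('scene','s23.png');cv2.imwrite('pics/s23c.png',cv2.resize(cv2.imread('pics/s23.png')[140:290,180:340],None,fx=4,fy=4,interpolation=cv2.INTER_CUBIC))
for q in ['tray_handle','tray_floor']:
    print(q,[(np.round(s['centre'],4).tolist(),round(s['p'],2)) for s in spot_point(q,'scene')][:1])
E
```

```text
[-1.088  0.64   1.037  2.224 -0.855  0.755 -1.102] [-5.3  3.8 12.5] 0.1947410173393165 [0.45911656 0.08006982 0.1389402 ]
tray_handle [([0.4551, 0.0789, 0.0792], 0.96)]
tray_floor [([0.5571, 0.0717, 0.0343], 0.77)]
```

View pics/s23c.png

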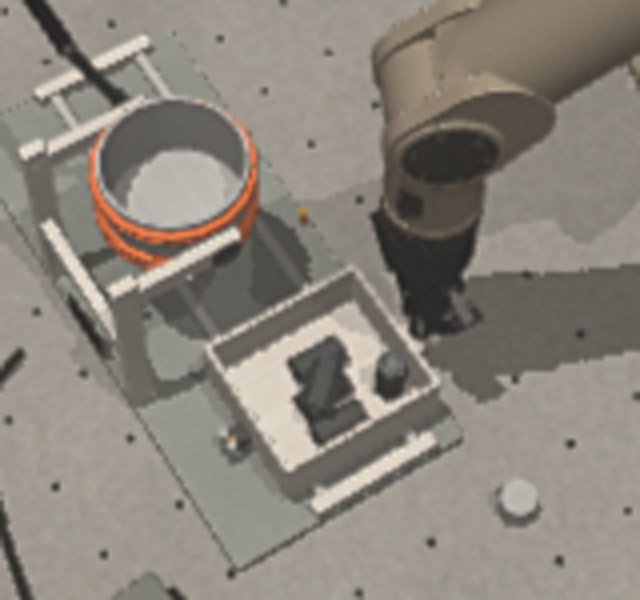

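The five pillars are in the tray, four piled and one standing, and it is near the out station. I nudge 2 mm, release and rise.

>>> {"op": "move_arm", "data": {
  "gripper": [0, 0, 0],
  "xyz": [
    [0, -0.2, 0],
    [0, -0.2, 0],
    [0, -0.2, 0]
  ],
  "twist": [0, 0, 0]
}}

```text
t: 43.02
eef_pos: [0.4591, 0.0806, 0.1389]
tool_rot: [-0.001, 0.999, -0.038, 0.001]
contact_force: [-5.0, -1.2, 11.3]
gripper_width: 0.196
```

>>> {"op": "move_arm", "data": {
  "gripper": [0.5, 0.5, 0.5, 0.5, 0.5],
  "xyz": [
    [0, 0, 0],
    [0, 0, 0],
    [0, 0, 0],
    [0, 0, 0],
    [0, 0, 0]
  ],
  "twist": [0, 0, 0, 0, 0]
}}

```text
t: 43.43
eef_pos: [0.4589, 0.0808, 0.1371]
tool_rot: [-0.0, 0.999, -0.038, 0.0]
contact_force: [0.8, -0.2, -0.4]
gripper_width: 0.501
```

>>> {"op": "move_arm", "data": {
  "gripper": [0.5, 0.5, 0.5, 0.5, 0.5],
  "xyz": [
    [0, 0, -2],
    [0, 0, -4],
    [0, 0, -6],
    [0, 0, -8],
    [0, 0, -10]
  ],
  "twist": [0, 0, 0, 0, 0]
}}

```text
t: 43.85
eef_pos: [0.4586, 0.0804, 0.2378]
tool_rot: [0.0, 0.999, -0.039, -0.0]
contact_force: [0.3, 0.3, -0.0]
gripper_width: 0.501
```

```bash
python3 - <<'E'
from h import *
o=get_obs();print(o['q'].round(3),o['contact_force'].round(1))
c,s=np.cos(PSI),np.sin(PSI)
def st(p): d=np.array(p[:2])-AX; return (d[0]*c+d[1]*s, -d[0]*s+d[1]*c)
for i in range(3):
 for cam in ['scene','top']:
  read_camera(cam)
  for q in ['tray_handle','tray_floor','lever_grip']:
    r=spot_point(q,cam)[:1]
    print(cam,q,[(np.round(k['centre'],4).tolist(),round(k['p'],2),np.round(st(k['centre']),4)) for k in r])
E
```

```text
[-1.288  0.523  1.299  2.157 -0.639  0.939 -1.263] [ 0.3  0.3 -0. ]
scene tray_handle [([0.4557, 0.0812, 0.0772], 0.87, array([-0.1417,  0.1605]))]
scene tray_floor [([0.561, 0.0729, 0.0361], 0.93, array([-0.0361,  0.1601]))]
scene lever_grip [([0.5642, 0.0809, 0.0461], 0.63, array([-0.0335,  0.1684]))]
top tray_handle []
top tray_floor [([0.5571, 0.073, 0.0301], 0.67, array([-0.04,  0.16]))]
top lever_grip [([0.6135, -0.2174, 0.2886], 0.65, array([ 0.038 , -0.1254]))]
scene tray_handle [([0.4547, 0.0785, 0.0751], 0.68, array([-0.1425,  0.1578]))]
scene tray_floor [([0.5567, 0.0725, 0.0351], 0.63, array([-0.0404,  0.1594]))]
scene lever_grip [([0.6165, -0.2185, 0.2938], 0.61, array([ 0.0411, -0.1263]))]
top tray_handle [([0.4611, 0.0792, 0.0756], 0.85, array([-0.1362,  0.1589]))]
top tray_floor [([0.5605, 0.0746, 0.0316], 0.89, array([-0.0367,  0.1618]))]
top lever_grip [([0.614, -0.2172, 0.2872], 0.69, array([ 0.0385, -0.1252]))]
scene tray_handle [([0.4546, 0.0786, 0.0752], 0.8, array([-0.1426,  0.1579]))]
scene tray_floor [([0.5564, 0.0756, 0.0331], 0.87, array([-0.0409,  0.1625]))]
scene lever_grip [([0.6152, -0.2177, 0.2947], 0.6, array([ 0.0397, -0.1256]))]
top tray_handle [([0.4612, 0.0776, 0.0791], 0.71, array([-0.136 ,  0.1574]))]
top tray_floor [([0.5559, 0.0747, 0.0297], 0.75, array([-0.0413,  0.1616]))]
top lever_grip [([0.6134, -0.216, 0.2874], 0.74, array([ 0.0378, -0.124 ]))]
```

```bash
python3 - <<'E'
from h import *
snap('scene','s24.png');snap('top','t24.png')
a=cv2.resize(cv2.imread('pics/s24.png')[215:275,220:300],None,fx=7,fy=7,interpolation=cv2.INTER_CUBIC)
b=cv2.resize(cv2.imread('pics/t24.png')[150:210,200:260],None,fx=7,fy=7,interpolation=cv2.INTER_CUBIC)
cv2.imwrite('pics/f24.png',cv2.resize(np.hstack([a,b]),None,fx=.8,fy=.8))
c,s=np.cos(PSI),np.sin(PSI); F=np.array([.558,.0735])
for cam in ['scene','top']:
  for k in spot_point('pillar1',cam):
    d=np.array(k['centre'][:2])-F
    if abs(d).max()<.2: print(cam,round(k['p'],2),np.round([d[0]*c+d[1]*s,-d[0]*s+d[1]*c,k['centre'][2]-.034],3))
E
```

```text
scene 0.67 [0.007 0.011 0.034]
scene 0.54 [0.003 0.04  0.014]
scene 0.5 [-0.054  0.024  0.023]
scene 0.5 [-0.013 -0.022  0.011]
scene 0.43 [0.006 0.008 0.013]
scene 0.42 [ 0.001  0.002 -0.   ]
scene 0.41 [ 0.104  0.181 -0.024]
top 0.59 [0.002 0.018 0.038]
top 0.47 [-0.013 -0.024  0.01 ]
top 0.43 [ 0.102  0.182 -0.021]
top 0.4 [0.004 0.037 0.011]
```

View pics/f24.png

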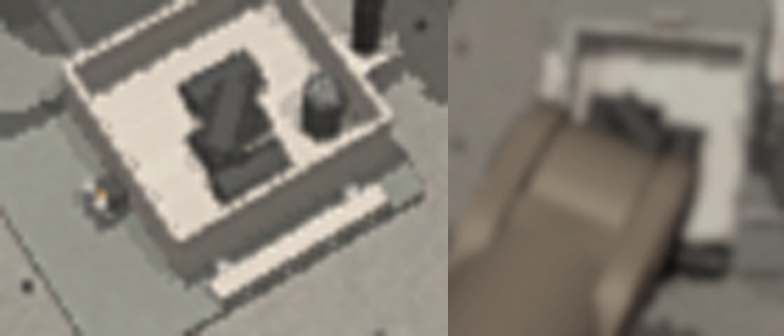

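All five are inside the tray, and the top one is about 36 mm above the floor (limit 50). The robot is clear, so I let it settle and hand in.

>>> {"op": "move_arm", "data": {
  "gripper": [0.5, 0.5, 0.5, 0.5, 0.5],
  "xyz": [
    [0, 0, -1],
    [0, 0, -2],
    [0, 0, -2],
    [0, 0, -2],
    [0, 0, -2]
  ],
  "twist": [0, 0, 0, 0, 0]
}}

```text
t: 45.67
eef_pos: [0.4587, 0.0808, 0.2568]
tool_rot: [-0.0, 0.999, -0.038, 0.0]
contact_force: [0.0, 0.3, -0.5]
gripper_width: 0.499
```

```bash
python3 - <<'E'
from h import *
o=get_obs();print(o['contact_force'].round(1),o['t'])
print(hand_in())
E
```

```text
[ 0.   0.3 -0.5] 45.6667
the job is handed in; nothing more can be done
None
```

I handed the job in at 45.7 s with all five dark pillars in the tray, the tray at the out station and the pot back upright. `hand_in` gave no verdict, so this rests on my own checks.

I put the five pillars into the pot and slid the tray to the pour station. Then I swung the lever to full tip, swung it back to the upright stop, and slid the tray to the left end. I never touched the green look-alikes or the bystanders.

**Last checks:**
- **Tray position:** about 0.320 m by camera (readings 0.317 to 0.323, allowed 0.314 to 0.326). I did not sense the click itself; the force pattern matched the pour station's.
- **Pot:** the lever sits about 38 mm behind the axle, which is the upright position.
- **Pillars:** I count five inside the tray. Four are piled, with the top one about 36 mm above the floor, and one stands on end (limit 50 mm).
- **Robot:** clear of everything, with no contact force.

**Disagreements and oddities:**
- The networks gave a few false hits, such as a lever grip inside the tray and a tray floor among the pillars. I discarded these against the pictures.
- One wrist-force reading of about 62 N came up while rising in free air after the pour-station click. The arm's elbow posture was shifting quickly at that moment, nothing was near it, and the next reading was zero.

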